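# Turn the chocolate mould over against the tank and set it on the vibrating plate

## Robot

A 7-joint arm with a two-finger parallel gripper is mounted at the origin on the work surface. World frame = base frame: x ahead of the robot, y to its left, z up, the work surface at z = 0. Lengths are in m, angles in rad, forces in N, time in s.
With the tool pointing down it reaches from about 0.425 to 0.875 m from the base axis. Payload 4.7 kg.
Tool frame: the origin (TCP) lies on the centre line of the jaws, within the pads' length; the fingertips stand 14 mm ahead of it and the grasp point (between the pads) lies 5 mm behind it; z points along the fingers, y is the direction in which the jaws open and shut (so a half turn about z gives the same grasp; the last joint's range is limited). The gripper opens to 87 mm and grips with 3 to 60 N. Pads are 19 mm wide; open, the fingers measure 117 mm over their backs; the gripper's body (75 mm by 190 mm) begins 51 mm behind the grasp point.
Start: joints at [-1.277, 0.321, -0.07, 1.45, 0.023, 1.371, -0.057], TCP at [0.18, 0.625, 0.202] pointing down, gripper open.
Joint ranges: [-2.86, 2.86], [-0.3, 2.09], [-1.38, 1.24], [0.06, 2.45], [-1.56, 4.7], [0.09, 2.05], [-2.69, 2.69]. Speed limits (rad/s): [2.57, 2.57, 3.14, 3.14, 3.14, 3.14, 3.14].

## Interface

Orientations are given as a rotation vector (axis times angle).
In Python, from bench import ctrl gives the robot as it stands. The module is installed in compiled form; this text tells all that it offers.
- The arm moves only by the tool step_arm, never from a script. Its argument "plan" is a list of rows, each a list of 3 entries, a list of its own where there are three numbers: the turn, a rotation vector about the tool's x, y, z in rad, then the shift along the tool's x, y, z in m, then the closure in counts, from 0 (fully open) to 255 (shut). In form: [[[rx, ry, rz], [x, y, z], hand], ...]. A call has exactly 10 rows; each row is the pose to reach, as a shift and turn from the pose commanded when the call began, along the tool's axes at that moment; what a row does not reach only later rows make up. A row lasts 1/8 s, in which the tool goes at most 62.5 mm and 10.7 degrees, less where a joint would pass 70% of its speed; a pose out of reach is approached as far as the arm can. A call with a gripper value outside its range is refused whole. The fingers move at their own pace and stop on an object; "squeeze" is the grip in N (left out, the last holds). Time passes only in rows, so rows that repeat a pose let the fingers close, or fill a call up. It gives the time, the measured TCP pose, the force and the opening at its end, in the units of the state.
- ctrl.get_state(): the state, without advancing time (a new reading comes with each control period).
- ctrl.get_image(name): name is "side" or "top"; returns the picture (420x560x3 uint8, red, green, blue); there is no depth.
- ctrl.calibration(name): a dict with "fov_y" (degrees; the focal length in pixels is half the picture's height over the tangent of half this angle, whatever the lens; pixels are square), "cx", "cy" (the principal point, pixels), "rvec" (rotation vector, rad) and "tvec" (3), from world to camera coordinates, as OpenCV has them. Camera axes: x right, y down, z forward; pixel columns grow to the right and rows downward; lengths in m; the calibration is good to about 2 mm. A picture is of the moment at which its call begins. calibration takes no time and is no camera call.
- ctrl.close_job(): hands the job in, once; it reports no verdict.
Trained networks look in the newest picture that a camera, given by its name, has taken for a name from the list of things; names that differ only in an ending like _2 or _b are one class to them, and where a whole thing is asked for, a point or a joint stands for the part that bears it (a point fixed in the world has none). Each returns a list of dicts, best first, with "score" (0 to 1); they miss things now and then, are a little off and sometimes report something else, mostly with a low value. They report only what shows in the picture. A call takes as long as a camera call. They do not tell look-alikes from the thing itself.
- ctrl.cut_out(camera, label): "pixels" (420x560 bool, what is visible of it) and "rect" ([left, top, width, height] in pixels, round what is visible of it).
The state is a dict: "time": time; "joint_positions": joint angles; "qd": joint speeds; "joint_torque": joint torques, N m; "position": TCP position; "tool_rot": TCP orientation; "ft_force": force on the tool from outside, world axes, zero at the start; "torque": the same for the moment, N m; "grip_width": opening from 0.0 (shut) to 1.0 (fully open).
Only numpy, scipy, OpenCV 4.12 (cv2) and the standard library are available. Lean on these libraries where they do the work, as an engineer would, in place of code of your own. Each camera call takes 0.05 s, during which the arm holds its last target.

## Task

The chocolate mould on the counter in front of the dipping tank lies with its cavities facing down, and it is too wide to be picked up as it lies. Push it up the sloping foot of the tank until it leans on the tank's front wall, take it by its raised edge, and lay it cavities up, flat and near the middle of the vibrating plate. Lay it down, do not let it slam flat or be thrown, leave the other things where they are, and let go of the mould.

Things in the scene. Friction and masses are not known exactly. Their poses are not given: they have to be found in the camera images.
- mould_mid (a point): Centre of the loose frosted plastic mould, 150 x 120 x 20 mm, about 0.24 kg (varies). Local x along the 150 mm length, y along the 120 mm width, z out of its smooth back; its 4 x 3 pockets (14 mm deep, 11 mm rim) open on the -z side. It starts lying back up (z up), its +x end roughly towards the tank, and must end z down. The smaller mould (130 x 90 mm) is not part of the job.
- mould: The same mould; origin at the centre of its cavity side, 10 mm from mould_mid along -z, same axes.
- tank: Fixed blue-grey dipping tank, hollow and empty. Origin on the counter under the front edge of its front wall's top (the rim), midway along it; x points level into the tank (from the mould's side), y along the wall, z up. Wall: 440 mm long, 8 mm thick, top 90 mm above the counter. Behind it the basin is open, floor at z = 30 mm; ladle at y = +170 mm; control housing 150 mm high beyond x = 250 mm.
- tank_toe (a point): Where the tank's slippery sloping foot (friction about 0.3) meets the counter, midway along the wall: 62 mm before the rim's front edge, tank's axes. The foot, as long as the wall, rises at 35 degrees to 22 mm high (31 mm before the rim's edge), at 55 degrees to 50 mm high (11 mm before it), then at 75 degrees to the rim.
- tank_rim (a point): Front edge of the front wall's top, midway along it, 90 mm up, tank's axes. A mould pushed square to the wall low on its near edge climbs foot and wall; with its near lower edge at the toe it leans on this rim at about 55 degrees, stays there when let go, and some 40 mm of its length stand past the rim. Tipped farther up it stands upright on its near edge.
- plate: Fixed low vibrating plate with a flat steel top 230 mm (its x) x 200 mm (its y); origin on the counter under its centre, z up; the top is 25 mm above the counter.
There are look-alikes about, which are no part of the job. What is shaped like the mould but black or orange is not meant.

How it is judged:
On the way, in this order (a step that is already met when the one before it is completed fails the run):
1. the mould has been pushed up so that it leans on the tank, tilted by more than 40 degrees (angle between mould_mid's own z axis and vertical above 0.7 rad and contact force between mould and tank above 0.1 N), for 0.2 s.
2. the mould is clear of the tank and turned past upright (angle between mould_mid's own z axis and vertical above 1.75 rad and contact force between mould and tank below 0.05 N), for 0.1 s.
At the end, for the whole second after the job is handed in: The mould lies at rest, released, flat (within 4 degrees) on top of the vibrating plate with its cavities up and its centre within 45 mm of the plate's centre (angle between mould_mid's own z axis and vertical above 3.07 rad and horizontal distance between mould_mid and plate below 0.045 m and height (world z) of mould_mid between 0.031 and 0.039 m and contact force between mould and the fingers below 0.05 N and linear speed of mould below 0.02 m/s); the robot touches nothing.
It fails at once if the mould slammed or was thrown over (turning faster than 10 rad/s) (angular speed of mould above 10 rad/s).
It fails at once if a bystander was moved by more than 40 mm (distance of any of small_mould, bowl, spatula, jar, cup, cutter, brush from where it was at the start of the episode above 0.04 m).
It also fails if it takes over 64 s, if anything falls off the work surface, if the arm or the gripper's body presses on something with over 40 N, if the wrist force passes 120 N, or if a joint passes its speed limit or range.

## Working session

There is one attempt and no reset: what is moved stays moved. The work goes in short steps, Python scripts to look and compute and a tool call to move; the robot and the scene stay as the last step left them, time stands still between calls to the robot, and variables do not carry over. Pictures are saved under pics/ and viewed, and the job is handed in when it is done.

Besides the shell and the picture viewer there is one more tool, called after "Request:" in YAML: its name, and indented under it one key for each argument. step_arm: Moves the arm, as the interface text tells. Its arguments: {"type":"object","properties":{"plan":{"type":"array"},"squeeze":{"type":"number"}},"required":["plan"]}

```bash
mkdir -p pics
python3 - <<'E'
from bench import ctrl
import cv2
print(ctrl.get_state())
for n in ("side","top"):
    im=ctrl.get_image(n); cv2.imwrite(f"pics/{n}0.png",im[:,:,::-1]); print(n,ctrl.calibration(n))
E
```

```text
{'time': 0.0, 'joint_positions': array([-1.27691685,  0.32180806, -0.07009253,  1.45167379,  0.02263877,
        1.37080249, -0.05689228]), 'qd': array([ 0.00176992,  0.00070089,  0.00067708, -0.00162728,  0.00016979,
       -0.00258035,  0.00224179]), 'joint_torque': array([ 5.48675098e-05, -4.91282129e+01, -4.03876947e-01, -3.12531924e+01,
       -6.39395602e-02,  4.35991294e-02,  1.74133506e-04]), 'position': array([0.17938893, 0.62413687, 0.20067194]), 'tool_rot': array([-4.37942978e-01, -3.11078343e+00,  2.98458673e-03]), 'ft_force': array([-0.22951012,  0.99219329, -0.4279537 ]), 'torque': array([-0.0498403 , -0.02557363, -0.0237067 ]), 'grip_width': 0.9966425973259192}
side {'fov_y': 46.71779044900245, 'cx': 289.17454667786143, 'cy': 201.89023010009802, 'rvec': array([ 2.16379295, -0.57521011,  0.27768397]), 'tvec': array([-0.35254188,  0.18352012,  1.01797078])}
top {'fov_y': 44.36273526301762, 'cx': 282.5159915174925, 'cy': 205.1367135562223, 'rvec': array([ 2.15617943, -2.21191279,  0.0589129 ]), 'tvec': array([-0.01933118,  0.39191457,  1.47530127])}
```

View pics/side0.png

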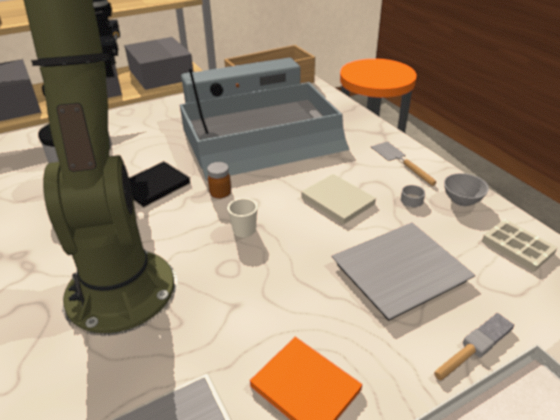

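View pics/top0.png

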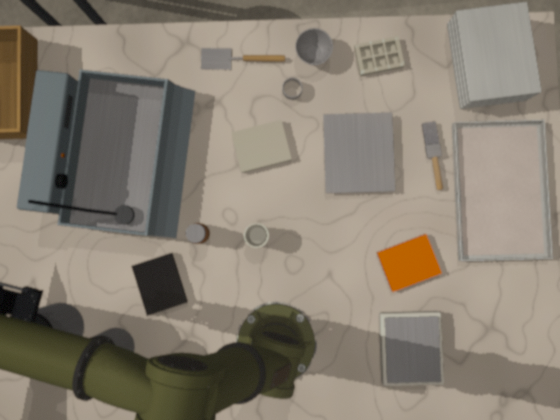

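The side picture shows the pale mould at (338,198), the tank at (260,120) and the plate at (402,270). The top picture shows the mould at (262,147), the tank's front wall around x=180 and the plate at (360,153). Next I measure them.

```bash
cat > h.py <<'E'
import numpy as np, cv2
from bench import ctrl
def cam(n):
    c=ctrl.calibration(n); f=210/np.tan(np.radians(c['fov_y']/2))
    K=np.array([[f,0,c['cx']],[0,f,c['cy']],[0,0,1]]); return K,np.array(c['rvec']),np.array(c['tvec'])
def proj(n,P):
    K,r,t=cam(n); return cv2.projectPoints(np.asarray(P,float).reshape(-1,3),r,t,K,None)[0][:,0]
def back(n,uv,z):
    K,r,t=cam(n); R=cv2.Rodrigues(r)[0]; o=-R.T@t
    uv=np.asarray(uv,float).reshape(-1,2); d=(R.T@np.linalg.inv(K)@np.c_[uv,np.ones(len(uv))].T).T
    return o+d*((z-o[2])/d[:,2])[:,None]
E
python3 - <<'E'
from h import *
np.set_printoptions(precision=4,suppress=True)
for n in("side","top"):
    K,r,t=cam(n);print(n,K[0,0],-cv2.Rodrigues(r)[0].T@t)
    for l,z in(("mould",.02),("plate",.025),("tank",.09)):
        for d in ctrl.cut_out(n,l):
            m=d['pixels'].astype(np.uint8)
            c=max(cv2.findContours(m,0,1)[0],key=cv2.contourArea)
            R=cv2.minAreaRect(c); hull=cv2.convexHull(c)
            ap=cv2.approxPolyN(hull,4) if len(hull)>4 else hull
            print(n,l,d['score'],d['rect'],m.sum()); print(back(n,ap.reshape(-1,2),z).tolist() if l!='tank' else '')
im=cv2.imread("pics/top0.png"); cv2.imwrite("pics/topc.png",cv2.resize(im[50:260,10:310],None,fx=2.6,fy=2.6,interpolation=2))
im=cv2.imread("pics/side0.png"); cv2.imwrite("pics/sidec.png",cv2.resize(im[50:260,160:460],None,fx=2.6,fy=2.6,interpolation=2))
E
```

```text
side 486.23813189190685 [-0.035  -0.7814  0.7631]
side mould 0.88 [125.9, 161.4, 62.6, 49.4] 1642
[[0.2712462602928216, 0.27284338718541323, 0.019999999999999907], [0.09520209879758504, 0.22079002971783201, 0.020000000000000018], [0.1241535333228386, 0.3741924703148314, 0.02000000000000013], [0.23491843704611864, 0.414432451216304, 0.020000000000000018]]
side mould 0.85 [303.2, 177.0, 73.3, 47.9] 2114
[[0.6488519560788844, -0.04232433190653284, 0.020000000000000018], [0.5055116813258924, -0.07720769226444968, 0.020000000000000018], [0.47563721233508366, 0.08221421531405138, 0.020000000000000018], [0.6067039498839528, 0.11742890346290347, 0.020000000000000018]]
side mould 0.77 [250.8, 336.2, 114.1, 83.3] 5822
[[0.30163695743965935, -0.4410402603180618, 0.020000000000000018], [0.1786509369167428, -0.48472527836830737, 0.020000000000000018], [0.1301504391066589, -0.33633743198550553, 0.020000000000000018], [0.25069951421341824, -0.29425234140608686, 0.020000000000000018]]
side mould 0.19 [180.8, 58.2, 166.9, 116.5] 14240
[[0.7800700480399156, 0.1813117199353197, 0.020000000000000018], [
[... 1184 characters left out ...]
69382592854966, 0.020000000000000018]]
top mould 0.66 [133.1, 254.7, 56.3, 61.0] 2297
[[0.12171527185914496, 0.24637691377769705, 0.020000000000000018], [0.08235818106730111, 0.36652215514058417, 0.020000000000000018], [0.22766118560279822, 0.41122327984707663, 0.020000000000000018], [0.26456836305210696, 0.2903592148845883, 0.020000000000000018]]
top plate 0.7 [321.5, 110.9, 73.3, 84.1] 5521
[[0.419820811888596, -0.3521954251565365, 0.02499999999999991], [0.4223252326418052, -0.14629656173488362, 0.02499999999999991], [0.6516536735561783, -0.15321830000537634, 0.02499999999999991], [0.6519755798350488, -0.3526051365678338, 0.02499999999999991]]
top tank 0.76 [20.3, 68.2, 174.8, 169.1] 24583
```

View pics/topc.png

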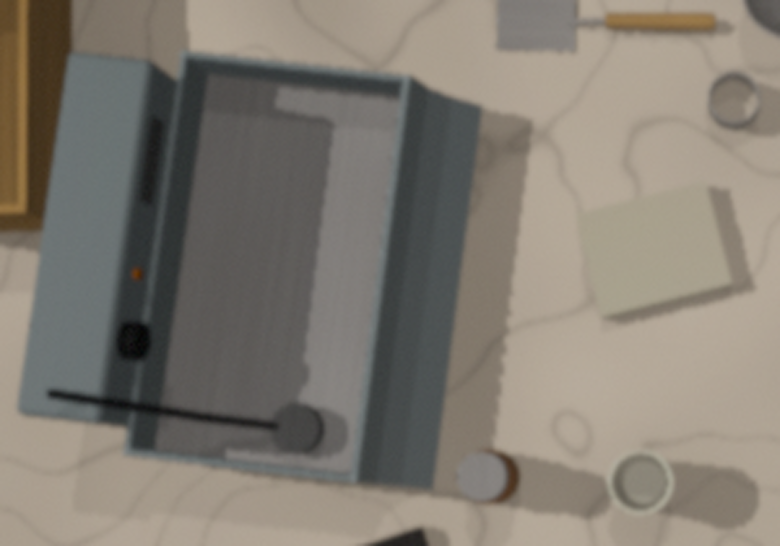

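View pics/sidec.png

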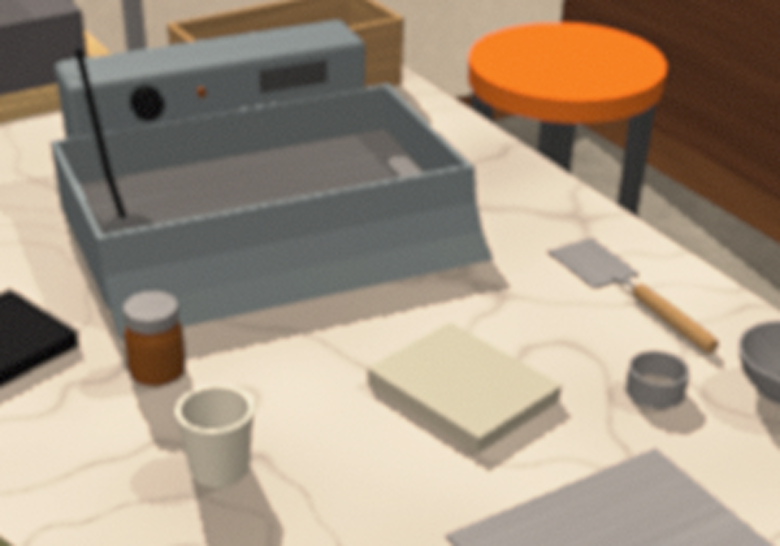

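Run:
```python
from h import *
np.set_printoptions(precision=4,suppress=True)
a=back("top",[[167.7,80],[147.3,235.4]],.09);b=back("top",[[194.6,90.4],[176.5,237.7]],0)
c=back("side",[[341.5,114.6],[199.6,141.2]],.09);d=back("side",[[348.5,150.8],[205.4,176.9]],0)
for p in(a,b,c,d):
    v=p[0]-p[1];print(p[:,:2].tolist(),p.mean(0),np.linalg.norm(v),np.degrees(np.arctan2(v[1],v[0])))
# mould subpixel from colour: top
for n in("top","side"):
    im=cv2.imread(f"pics/{n}0.png");hsv=cv2.cvtColor(im,40)
    for d in ctrl.cut_out(n,"mould"):
        l,t,w,h=d['rect'];P=back(n,[[l+w/2,t+h/2]],.02)[0]
        if np.hypot(P[0]-.56,P[1]-.03)<.05:
            cs=max(cv2.findContours(d['pixels'].astype(np.uint8),0,1)[0],key=cv2.contourArea).reshape(-1,2)
            W=back(n,cs,.02 if n=='top' else .01)[:,:2]
            print(n,cv2.minAreaRect(W.astype(np.float32)*1000))
            q=cv2.boxPoints(cv2.minAreaRect(W.astype(np.float32)));print(q)
```

```text
[[0.7439642401166039, 0.2810882547790058], [0.31298386500906017, 0.34173528292290617]] [0.5285 0.3114 0.09  ] 0.43522654531924654 -8.009997211297131
[[0.738994231214856, 0.22236380129243294], [0.3052286918951843, 0.2812857169331156]] [0.5221 0.2518 0.    ] 0.43774916932422997 -7.735606372103637
[[0.7422641480368664, 0.2765230995129617], [0.31996597253484377, 0.3419465555670318]] [0.5311 0.3092 0.09  ] 0.4273359072607823 -8.80639231280102
[[0.732242380231988, 0.21557963298284488], [0.3098905995585302, 0.3009725501268252]] [0.5211 0.2583 0.    ] 0.43089787297734394 -11.430221782252556
top ((563.842041015625, 29.933509826660156), (124.8753433227539, 151.63307189941406), 12.427668571472168)
[[ 0.4866  0.0905]
 [ 0.5192 -0.0575]
 [ 0.6411 -0.0307]
 [ 0.6085  0.1174]]
side ((566.5256958007812, 30.561264038085938), (145.85130310058594, 167.30511474609375), 13.655620574951172)
[[ 0.4759  0.0946]
 [ 0.5154 -0.0679]
 [ 0.6571 -0.0335]
 [ 0.6176  0.1291]]
```

Run:
```python
from h import *
np.set_printoptions(precision=4,suppress=True)
def tri(a,b):
    P=[];
    for n in("side","top"):
        K,r,t=cam(n);P.append(K@np.c_[cv2.Rodrigues(r)[0],t])
    X=cv2.triangulatePoints(P[0],P[1],np.array(a,float).reshape(2,1),np.array(b,float).reshape(2,1))[:,0];return X[:3]/X[3]
print(tri((160+80/2.6,50+52/2.6),(10+50/2.6,50+393/2.6)), tri((160+122/2.6,50+215/2.6),(10+278/2.6,50+428/2.6)))
p=np.array([.18,.625,.2]);print(proj("side",p),proj("top",p))
R=cv2.Rodrigues(ctrl.get_state()['tool_rot'])[0];print(R)
```

```text
[0.4097 0.6241 0.1739] [0.3745 0.4362 0.055 ]
[[113.213   77.0192]] [[ 23.2566 291.0875]]
[[-0.9611  0.2761  0.    ]
 [ 0.2761  0.9611 -0.    ]
 [-0.     -0.     -1.    ]]
```

```bash
cat >> h.py <<'E'
import json,os
from scipy.spatial.transform import Rotation as Ro, Slerp
CF='cmd.json'
N=np.array([np.cos(np.radians(82)),np.sin(np.radians(82)),0]);
def getc():
    c=json.load(open(CF));return np.array(c['p']),Ro.from_quat(c['q'])
def frame(y,z):
    y=np.array(y,float)/np.linalg.norm(y);z=np.array(z,float)/np.linalg.norm(z);y=y-z*(y@z);y/=np.linalg.norm(y)
    return Ro.from_matrix(np.c_[np.cross(y,z),y,z])
def hd(a): return np.array([np.cos(np.radians(a)),np.sin(np.radians(a)),0])
def plan(wps,hand,dp=4):
    """wps: list of (nrows,pos,Rot[,hand]); prints rows; sets cmd to the end"""
    p0,R0=getc();p,R=p0,R0;rows=[]
    for w in wps:
        n,q,Q=w[:3];h=w[3] if len(w)>3 else hand
        dr=(R.inv()*Q).as_rotvec()
        for i in range(1,n+1):
            pi=p+(q-p)*i/n;Ri=R*Ro.from_rotvec(dr*i/n)
            rows.append([np.round((R0.inv()*Ri).as_rotvec(),3).tolist(),np.round(R0.inv().apply(pi-p0),dp).tolist(),h])
        p,R=np.asarray(q,float),Q
    assert len(rows)==10,len(rows)
    l=rows[-1];Re=R0*Ro.from_rotvec(l[0]);pe=p0+R0.apply(l[1])
    json.dump(dict(p=list(pe),q=list(Re.as_quat())),open(CF,'w'))
    print(json.dumps(rows).replace('-0.0,','0,').replace('-0.0]','0]').replace('0.0,','0,').replace('0.0]','0]'))
    return pe,Re
def err():
    s=ctrl.get_state();p,R=getc();print('t',s['time'],'p',np.round(s['position'],4),'dp',np.round(s['position']-p,4),'drot',np.round((R.inv()*Ro.from_rotvec(s['tool_rot'])).as_rotvec(),3),'F',np.round(s['ft_force'],1),'w',s['grip_width'],'q',np.round(s['joint_positions'],2))
E
python3 - <<'E'
from h import *
R=Ro.from_rotvec([-0.437943,-3.110783,0.003]); R=frame(R.apply([0,1,0]),[0,0,-1])
json.dump(dict(p=[.18,.625,.202],q=list(R.as_quat())),open(CF,'w'))
y0=R.apply([0,1,0]);print(np.degrees(np.arctan2(y0[1],y0[0])))
Rp=frame(hd(12.4),[0,0,-1])
plan([(3,[.22,.60,.30],R),(4,[.47,.36,.30],frame(hd(42),[0,0,-1])),(3,[.58,.12,.30],frame(hd(20),[0,0,-1]))],0)
E
```

```text
73.97286625630412
[[[0, 0, 0], [-0.0151, -0.0043, -0.0327], 0], [[0, 0, 0], [-0.0302, -0.0087, -0.0653], 0], [[0, 0, 0], [-0.0453, -0.013, -0.098], 0], [[0, 0, 0.14], [-0.122, -0.0534, -0.098], 0], [[0, 0, 0.279], [-0.1986, -0.0938, -0.098], 0], [[0, 0, 0.419], [-0.2753, -0.1342, -0.098], 0], [[0, 0, 0.558], [-0.3519, -0.1746, -0.098], 0], [[0, 0, 0.686], [-0.4092, -0.2414, -0.098], 0], [[0, 0, 0.814], [-0.4666, -0.3082, -0.098], 0], [[0, 0, 0.942], [-0.5239, -0.3749, -0.098], 0]]
```

```bash
cat > reset.py <<'E'
from h import *
R=Ro.from_rotvec([-0.437943,-3.110783,0.003]); R=frame(R.apply([0,1,0]),[0,0,-1])
json.dump(dict(p=[.18,.625,.202],q=list(R.as_quat())),open(CF,'w'))
plan([(2,[.20,.61,.30],R),(8,[.50,.30,.30],frame(hd(35),[0,0,-1]))],0,3)
E
python3 reset.py
```

```text
[[[0, 0, 0], [-0.012, -0.004, -0.049], 0], [[0, 0, 0], [-0.023, -0.009, -0.098], 0], [[0, 0, 0.085], [-0.07, -0.036, -0.098], 0], [[0, 0, 0.17], [-0.117, -0.063, -0.098], 0], [[0, 0, 0.255], [-0.164, -0.09, -0.098], 0], [[0, 0, 0.34], [-0.21, -0.116, -0.098], 0], [[0, 0, 0.425], [-0.257, -0.143, -0.098], 0], [[0, 0, 0.51], [-0.304, -0.17, -0.098], 0], [[0, 0, 0.595], [-0.351, -0.197, -0.098], 0], [[0, 0, 0.68], [-0.397, -0.224, -0.098], 0]]
```

Request:
step_arm:
  plan:
    - [[0, 0, 0], [-0.012, -0.004, -0.049], 0]
    - [[0, 0, 0], [-0.023, -0.009, -0.098], 0]
    - [[0, 0, 0.085], [-0.07, -0.036, -0.098], 0]
    - [[0, 0, 0.17], [-0.117, -0.063, -0.098], 0]
    - [[0, 0, 0.255], [-0.164, -0.09, -0.098], 0]
    - [[0, 0, 0.34], [-0.21, -0.116, -0.098], 0]
    - [[0, 0, 0.425], [-0.257, -0.143, -0.098], 0]
    - [[0, 0, 0.51], [-0.304, -0.17, -0.098], 0]
    - [[0, 0, 0.595], [-0.351, -0.197, -0.098], 0]
    - [[0, 0, 0.68], [-0.397, -0.224, -0.098], 0]

```text
time: 1.75
position: [0.5003, 0.2984, 0.3001]
tool_rot: [1.454, 2.784, 0.001]
ft_force: [0.0, 0.5, 0.7]
grip_width: 1.001
```

Run:
```python
from h import *
err()
plan([(8,[.590,-.087,.12],frame(hd(12.4),[0,0,-1])),(2,[.590,-.087,.060],frame(hd(12.4),[0,0,-1]))],0,3)
```

```text
t 1.75 p [0.5003 0.2984 0.3001] dp [ 0.0006 -0.0017  0.0001] drot [-0.001  0.     0.003] F [0.  0.5 0.7] w 1.0008392620856152 q [-0.83  0.15  0.28  1.48 -0.04  1.52  0.06]
[[[0, 0, 0.049], [-0.046, -0.019, 0.023], 0], [[0, 0, 0.099], [-0.092, -0.037, 0.045], 0], [[0, 0, 0.148], [-0.138, -0.056, 0.068], 0], [[0, 0, 0.197], [-0.184, -0.074, 0.09], 0], [[0, 0, 0.247], [-0.231, -0.093, 0.113], 0], [[0, 0, 0.296], [-0.277, -0.111, 0.135], 0], [[0, 0, 0.345], [-0.323, -0.13, 0.158], 0], [[0, 0, 0.395], [-0.369, -0.148, 0.18], 0], [[0, 0, 0.395], [-0.369, -0.148, 0.21], 0], [[0, 0, 0.395], [-0.369, -0.148, 0.24], 0]]
```

Request:
step_arm:
  plan:
    - [[0, 0, 0.049], [-0.046, -0.019, 0.023], 0]
    - [[0, 0, 0.099], [-0.092, -0.037, 0.045], 0]
    - [[0, 0, 0.148], [-0.138, -0.056, 0.068], 0]
    - [[0, 0, 0.197], [-0.184, -0.074, 0.09], 0]
    - [[0, 0, 0.247], [-0.231, -0.093, 0.113], 0]
    - [[0, 0, 0.296], [-0.277, -0.111, 0.135], 0]
    - [[0, 0, 0.345], [-0.323, -0.13, 0.158], 0]
    - [[0, 0, 0.395], [-0.369, -0.148, 0.18], 0]
    - [[0, 0, 0.395], [-0.369, -0.148, 0.21], 0]
    - [[0, 0, 0.395], [-0.369, -0.148, 0.24], 0]

```text
time: 3.0
position: [0.59, -0.0883, 0.0591]
tool_rot: [1.971, 2.446, 0.001]
ft_force: [0.2, 0.1, -0.7]
grip_width: 1.001
```

Run:
```python
from h import *
err()
for n in("side","top"):
    im=ctrl.get_image(n)[:,:,::-1]; cv2.imwrite(f"pics/{n}1.png",im)
    print(proj(n,[[.590,-.087,.046],[.590,-.087,.06]]))
a=cv2.imread("pics/side1.png")[100:310,260:500];cv2.imwrite("pics/side1c.png",cv2.resize(a,None,fx=2.8,fy=2.8,interpolation=2))
```

```text
t 3.0 p [ 0.59   -0.0883  0.0591] dp [-0.0003 -0.0012 -0.0009] drot [-0.001 -0.     0.002] F [ 0.2  0.1 -0.7] w 1.0012086953854231 q [-0.37  0.35  0.56  1.77 -0.21  1.08  0.48]
[[374.28547226 207.53882375]
 [374.88736298 202.88802066]]
[[300.88527041 134.22708941]
 [301.00902137 133.2291283 ]]
```

View pics/side1c.png

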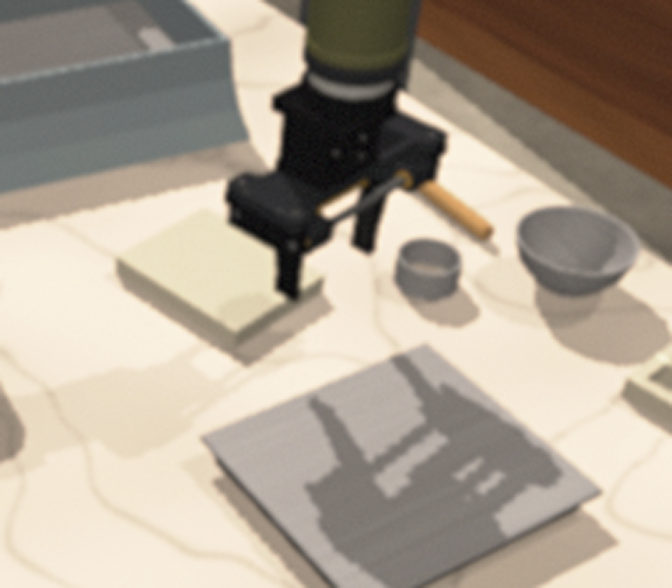

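View pics/top1.png

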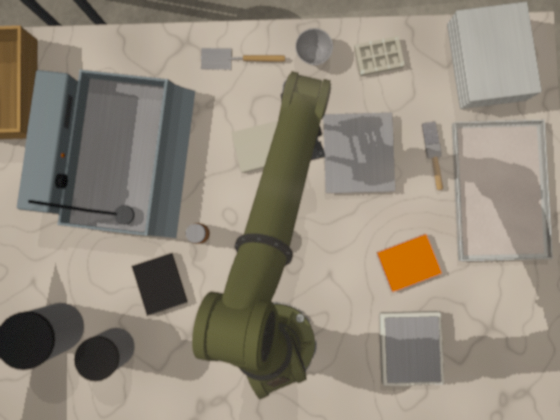

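Run:
```python
from h import *
p,_=getc();p=p.copy();p[2]=.019
w=[(2,p.copy(),frame(hd(12.4),[0,0,-1]))];a=102.4
for s,da in [(15,0),(15,0),(12,0),(12,-1.5),(12,-2),(12,-2),(12,-2),(12,-2)]:
    p=p+s/1000*hd(a+da/2);a+=da;w.append((1,p.copy(),frame(hd(a-90),[0,0,-1])))
print(a);plan(w,0,3)
```

```text
92.9
[[[0, 0, 0], [0, 0, 0.021], 0], [[0, 0, 0], [0, 0, 0.041], 0], [[0, 0, 0], [0.015, 0, 0.041], 0], [[0, 0, 0], [0.03, 0, 0.041], 0], [[0, 0, 0], [0.042, 0, 0.041], 0], [[0, 0, 0.026], [0.054, 0, 0.041], 0], [[0, 0, 0.061], [0.066, 0.001, 0.041], 0], [[0, 0, 0.096], [0.078, 0.002, 0.041], 0], [[0, 0, 0.131], [0.09, 0.003, 0.041], 0], [[0, 0, 0.165], [0.102, 0.005, 0.041], 0]]
```

Request:
step_arm:
  plan:
    - [[0, 0, 0], [0, 0, 0.021], 0]
    - [[0, 0, 0], [0, 0, 0.041], 0]
    - [[0, 0, 0], [0.015, 0, 0.041], 0]
    - [[0, 0, 0], [0.03, 0, 0.041], 0]
    - [[0, 0, 0], [0.042, 0, 0.041], 0]
    - [[0, 0, 0.026], [0.054, 0, 0.041], 0]
    - [[0, 0, 0.061], [0.066, 0.001, 0.041], 0]
    - [[0, 0, 0.096], [0.078, 0.002, 0.041], 0]
    - [[0, 0, 0.131], [0.09, 0.003, 0.041], 0]
    - [[0, 0, 0.165], [0.102, 0.005, 0.041], 0]

```text
time: 4.35
position: [0.573, 0.0149, 0.0196]
tool_rot: [2.164, 2.277, 0.002]
ft_force: [0.1, -1.3, 0.1]
grip_width: 0.999
```

Run:
```python
from h import *
err()
a=ctrl.get_image("side")[:,:,::-1][80:290,240:480];cv2.imwrite("pics/side2c.png",cv2.resize(a,None,fx=2.8,fy=2.8,interpolation=2))
```

```text
t 4.35 p [0.573  0.0149 0.0196] dp [-0.0003  0.0012  0.0006] drot [-0.001  0.001  0.   ] F [ 0.1 -1.3  0.1] w 0.9988134242781913 q [-0.54  0.35  0.55  1.86 -0.22  0.99  0.15]
```

View pics/side2c.png

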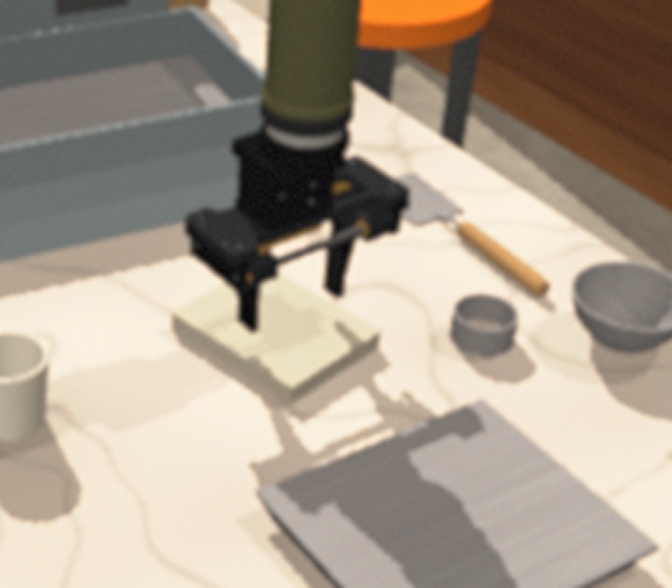

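Run:
```python
from h import *
def tips(p,a,o):
    P=[[*(np.array(p[:2])+s*.05*hd(a)[:2]),p[2]-.014] for s in(-1,1)]
    print((proj("side",P)-o)*2.8)
tips([.59,-.0883,.0591],12.4,[260,100]);tips([.573,.0149,.0196],2.9,[240,80])
print((proj("side",[[.541,-.099,0]])-[260,100])*2.8)
for n in ("side","top"):
  for d in ctrl.cut_out(n,"mould"): 
    c=max(cv2.findContours(d['pixels'].astype(np.uint8),0,1)[0],key=cv2.contourArea)
    print(n,d['score'],d['rect'],cv2.approxPolyN(cv2.convexHull(c),4).tolist() if len(c)>6 else '')
```

```text
[[281.807219   327.79437886]
 [358.1132595  278.83562606]]
[[244.10222567 356.32436438]
 [330.93736711 320.40774853]]
[[277.13905733 368.82393986]]
side 0.89 [301.4, 179.7, 74.6, 45.2] [[[381, 200], [343, 226], [296, 193], [333, 171]]]
side 0.63 [132.4, 161.5, 55.1, 47.6] [[[194, 180], [144, 206], [136, 172], [164, 160]]]
side 0.62 [249.6, 339.3, 114.3, 79.2] [[[364, 384], [320, 446], [246, 382], [296, 336]]]
top 0.88 [232.6, 123.3, 42.9, 48.0] [[[263, 168], [241, 173], [231, 132], [277, 121]]]
top 0.59 [375.9, 234.9, 66.1, 54.7] [[[442, 273], [391, 292], [376, 252], [425, 233]]]
```

Run:
```python
from h import *
im=ctrl.get_image("side")[:,:,::-1].copy()
im=cv2.resize(im[80:260,260:440],None,fx=4,fy=4,interpolation=2)
s=ctrl.get_state();p=s['position'];R=Ro.from_rotvec(s['tool_rot'])
def pr(l): 
    q=(proj("side",p+R.apply(np.array(l,float)))-[260,80])*4; return [tuple(int(v) for v in x) for x in q]
for sg in(-1,1):
    a=pr([[0,sg*.0435,.014],[0,sg*.0585,.014],[0,sg*.0585,-.046],[0,sg*.0435,-.046]])
    cv2.polylines(im,[np.array(a)],True,(0,0,255),1)
a=pr([[0,-.095,-.046],[0,.095,-.046]]);cv2.line(im,a[0],a[1],(255,0,0),1)
print(p)
cv2.imwrite("pics/side3c.png",im[:600])
```

```text
[0.57299244 0.01390547 0.01930276]
```

View pics/side3c.png

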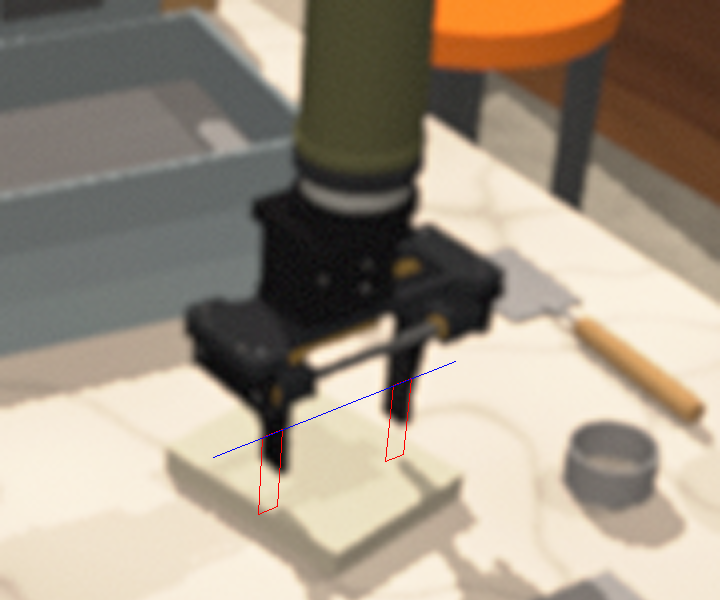

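Run:
```python
from h import *
im=ctrl.get_image("top")[:,:,::-1].copy()
o=[220,80];k=6
im=cv2.resize(im[80:180,220:340],None,fx=k,fy=k,interpolation=2)
s=ctrl.get_state();p=s['position'];R=Ro.from_rotvec(s['tool_rot'])
def pr(l): 
    q=(proj("top",p+R.apply(np.array(l,float)))-o)*k; return [tuple(int(v) for v in x) for x in q]
for sg in(-1,1):
    cv2.polylines(im,[np.array(pr([[0,sg*.0435,.014],[0,sg*.0585,.014],[0,sg*.0585,-.046],[0,sg*.0435,-.046]]))],True,(0,0,255),1)
cv2.polylines(im,[np.array(pr([[-.0375,-.095,-.046],[-.0375,.095,-.046],[.0375,.095,-.046],[.0375,-.095,-.046]]))],True,(255,0,0),1)
cv2.imwrite("pics/top3c.png",im)
print(R.as_matrix())
```

```text
[[-5.17683203e-02  9.98658839e-01  7.51734102e-04]
 [ 9.98659116e-01  5.17683867e-02 -6.90095122e-05]
 [-1.07833021e-04  7.47153607e-04 -9.99999715e-01]]
```

View pics/top3c.png

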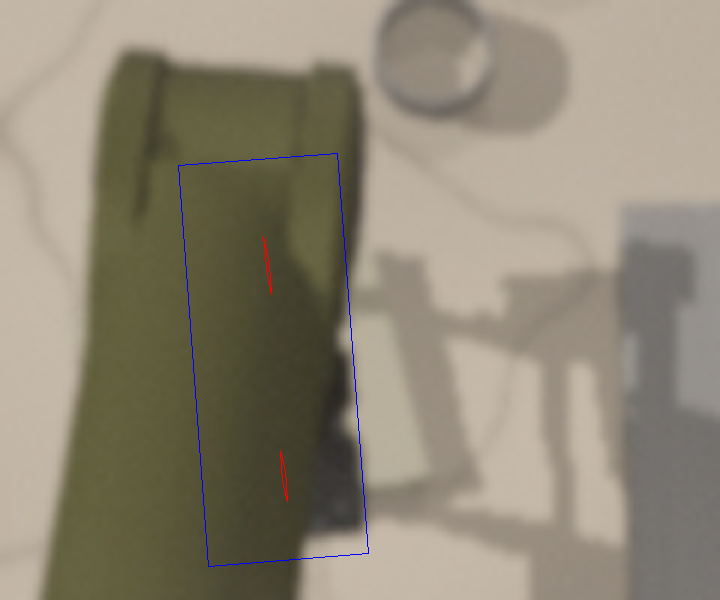

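The pictures show the fingers (tips at about (331,198) in the side picture) hovering above the mould, which hasn't moved. They're about 30 mm higher than the reported TCP implies. I'll back off behind the near edge and feel downward for the counter.

Run:
```python
from h import *
err()
F=frame(hd(12.4),[0,0,-1])
plan([(1,[.573,.0137,.03],getc()[1]),(5,[.5904,-.088,.03],F),(1,[.5904,-.088,.018],F),(3,[.5904,-.088,.010],F)],0,3)
```

```text
t 4.6 p [0.5729 0.0133 0.0192] dp [-0.0003 -0.0004  0.0002] drot [-0.001 -0.    -0.001] F [-0.4 -0.6 -0.7] w 1.0001488823117266 q [-0.54  0.35  0.55  1.86 -0.22  0.99  0.16]
[[[0, 0, 0], [0, 0, -0.011], 0], [[0, 0, -0.033], [-0.02, 0.002, -0.011], 0], [[0, 0, -0.066], [-0.041, 0.005, -0.011], 0], [[0, 0, -0.099], [-0.061, 0.007, -0.011], 0], [[0, 0, -0.132], [-0.082, 0.01, -0.011], 0], [[0, 0, -0.165], [-0.102, 0.012, -0.011], 0], [[0, 0, -0.165], [-0.102, 0.012, 0.001], 0], [[0, 0, -0.165], [-0.102, 0.012, 0.004], 0], [[0, 0, -0.165], [-0.102, 0.012, 0.006], 0], [[0, 0, -0.165], [-0.102, 0.012, 0.009], 0]]
```

Request:
step_arm:
  plan:
    - [[0, 0, 0], [0, 0, -0.011], 0]
    - [[0, 0, -0.033], [-0.02, 0.002, -0.011], 0]
    - [[0, 0, -0.066], [-0.041, 0.005, -0.011], 0]
    - [[0, 0, -0.099], [-0.061, 0.007, -0.011], 0]
    - [[0, 0, -0.132], [-0.082, 0.01, -0.011], 0]
    - [[0, 0, -0.165], [-0.102, 0.012, -0.011], 0]
    - [[0, 0, -0.165], [-0.102, 0.012, 0.001], 0]
    - [[0, 0, -0.165], [-0.102, 0.012, 0.003], 0]
    - [[0, 0, -0.165], [-0.102, 0.012, 0.004], 0]
    - [[0, 0, -0.165], [-0.102, 0.012, 0.005], 0]

```text
time: 5.85
position: [0.5901, -0.0869, 0.0138]
tool_rot: [-1.968, -2.449, -0.001]
ft_force: [0.1, 0.9, 0.5]
grip_width: 1.002
```

```bash
cat >> h.py <<'E'
def setz(dz):
    p,R=getc();p=p+R.apply([0,0,dz]);json.dump(dict(p=list(p),q=list(R.as_quat())),open(CF,'w'))
def over(fn,o,sz,k,n="side"):
    im=ctrl.get_image(n)[:,:,::-1].copy()
    im=cv2.resize(im[o[1]:o[1]+sz[1],o[0]:o[0]+sz[0]],None,fx=k,fy=k,interpolation=2);raw=im.copy()
    s=ctrl.get_state();p=s['position'];R=Ro.from_rotvec(s['tool_rot']);w=s['grip_width']*.0435
    pr=lambda l:[tuple(int(v) for v in x) for x in (proj(n,p+R.apply(np.array(l,float)))-o)*k]
    for sg in(-1,1):
        cv2.polylines(im,[np.array(pr([[0,sg*w,.014],[0,sg*(w+.015),.014],[0,sg*(w+.015),-.046],[0,sg*w,-.046]]))],True,(0,0,255),1)
    a=pr([[0,-.095,-.046],[0,.095,-.046]]);cv2.line(im,a[0],a[1],(255,0,0),1)
    cv2.imwrite(fn,im)
E
python3 - <<'E'
from h import *
setz(-.004);err()
over("pics/side4c.png",[260,80],(180,150),4)
E
```

```text
t 5.85 p [ 0.5901 -0.0869  0.0138] dp [-0.0004  0.0007 -0.0002] drot [-0.     0.    -0.001] F [0.1 0.9 0.5] w 1.0018673480538391 q [-0.35  0.41  0.55  1.81 -0.25  1.    0.51]
```

View pics/side4c.png

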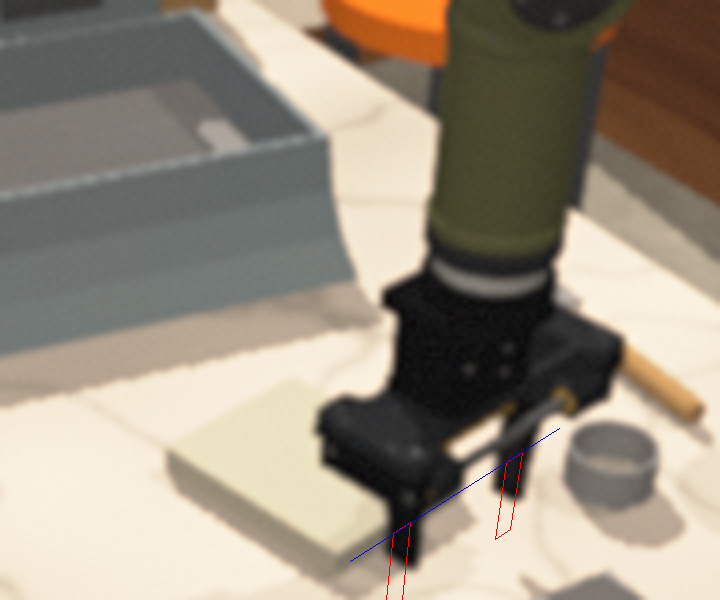

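Request:
step_arm:
  plan:
    - [[0, 0, 0], [0, 0, 0.003], 0]
    - [[0, 0, 0], [0, 0, 0.006], 0]
    - [[0, 0, 0], [0, 0, 0.008], 0]
    - [[0, 0, 0], [0, 0, 0.01], 0]
    - [[0, 0, 0], [0, 0, 0.01], 0]
    - [[0, 0, 0], [0, 0, 0.01], 0]
    - [[0, 0, 0], [0, 0, 0.01], 0]
    - [[0, 0, 0], [0, 0, 0.01], 0]
    - [[0, 0, 0], [0, 0, 0.01], 0]
    - [[0, 0, 0], [0, 0, 0.01], 0]

```text
time: 7.15
position: [0.5899, -0.0879, 0.0038]
tool_rot: [1.969, 2.448, 0.0]
ft_force: [-0.5, -0.5, -0.5]
grip_width: 0.996
```

Run:
```python
from h import *
setz(.01);err()
over("pics/side5c.png",[310,120],(110,120),6)
```

```text
t 7.15 p [ 0.5899 -0.0879  0.0038] dp [-0.0005 -0.0003 -0.0002] drot [-0.  0.  0.] F [-0.5 -0.5 -0.5] w 0.9958868267029451 q [-0.35  0.42  0.54  1.81 -0.26  0.98  0.52]
```

View pics/side5c.png

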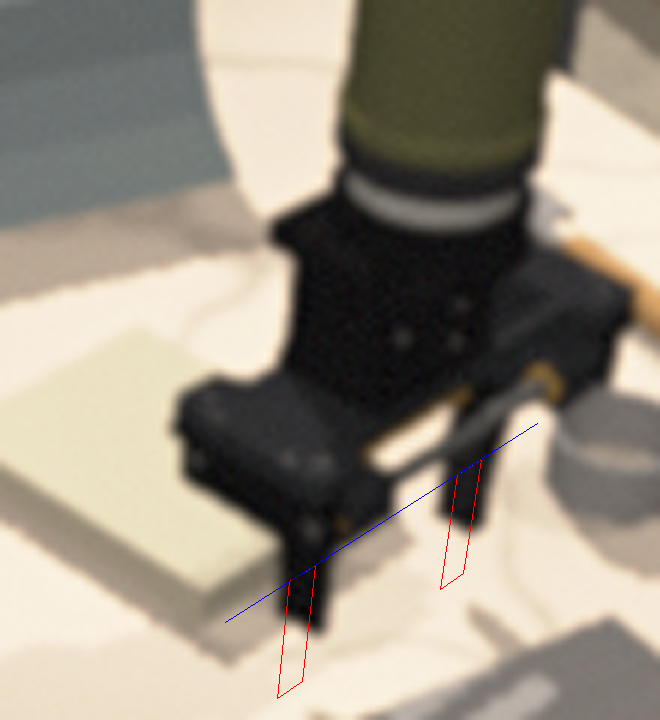

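Request:
step_arm:
  plan:
    - [[0, 0, 0], [0, 0, 0.003], 0]
    - [[0, 0, 0], [0, 0, 0.006], 0]
    - [[0, 0, 0], [0, 0, 0.008], 0]
    - [[0, 0, 0], [0, 0, 0.009], 0]
    - [[0, 0, 0], [0, 0, 0.01], 0]
    - [[0, 0, 0], [0, 0, 0.011], 0]
    - [[0, 0, 0], [0, 0, 0.012], 0]
    - [[0, 0, 0], [0, 0, 0.013], 0]
    - [[0, 0, 0], [0, 0, 0.014], 0]
    - [[0, 0, 0], [0, 0, 0.014], 0]

```text
time: 8.45
position: [0.5899, -0.0879, -0.0103]
tool_rot: [-1.969, -2.448, -0.0]
ft_force: [-0.3, 0.6, -0.1]
grip_width: 0.999
```

Run:
```python
from h import *
setz(.014);err()
over("pics/side6c.png",[310,120],(110,120),6)
```

```text
t 8.45 p [ 0.5899 -0.0879 -0.0103] dp [-0.0005 -0.0003 -0.0003] drot [0. 0. 0.] F [-0.3  0.6 -0.1] w 0.9989346633278658 q [-0.34  0.44  0.54  1.82 -0.27  0.96  0.53]
```

View pics/side6c.png

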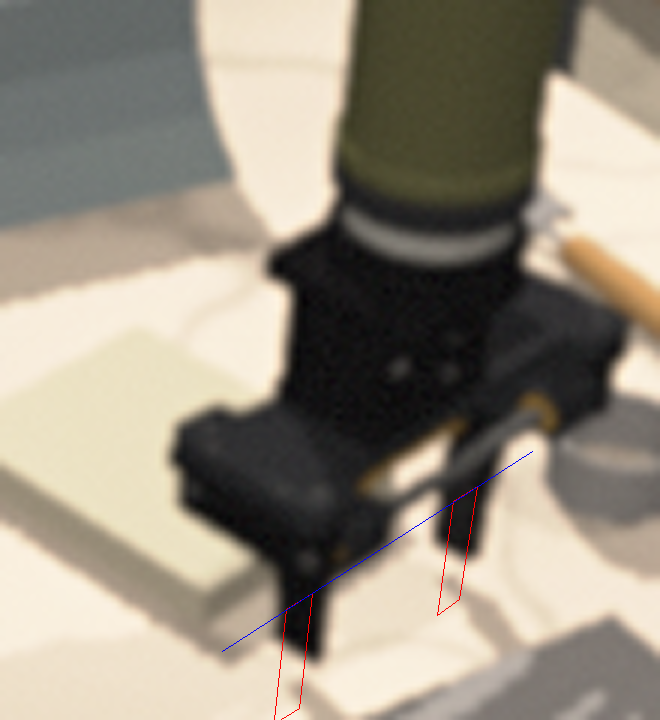

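Run:
```python
from h import *
p,_=getc();p=p.copy();p[2]-=.004
w=[(1,p.copy(),frame(hd(12.4),[0,0,-1]))];a=102.4
for s,da in [(14,0),(12,0),(12,0),(12,-1.5),(12,-2),(12,-2),(12,-2),(12,-2),(12,-2)]:
    p=p+s/1000*hd(a+da/2);a+=da;w.append((1,p.copy(),frame(hd(a-90),[0,0,-1])))
print(a);plan(w,0,3)
```

```text
90.9
[[[0, 0, 0], [0, 0, 0.004], 0], [[0, 0, 0], [0.014, 0, 0.004], 0], [[0, 0, 0], [0.026, 0, 0.004], 0], [[0, 0, 0], [0.038, 0, 0.004], 0], [[0, 0, 0.026], [0.05, 0, 0.004], 0], [[0, 0, 0.061], [0.062, 0.001, 0.004], 0], [[0, 0, 0.096], [0.074, 0.002, 0.004], 0], [[0, 0, 0.131], [0.086, 0.003, 0.004], 0], [[0, 0, 0.165], [0.098, 0.005, 0.004], 0], [[0, 0, 0.2], [0.11, 0.007, 0.004], 0]]
```

Request:
step_arm:
  plan:
    - [[0, 0, 0], [0, 0, 0.004], 0]
    - [[0, 0, 0], [0.014, 0, 0.004], 0]
    - [[0, 0, 0], [0.026, 0, 0.004], 0]
    - [[0, 0, 0], [0.038, 0, 0.004], 0]
    - [[0, 0, 0.026], [0.05, 0, 0.004], 0]
    - [[0, 0, 0.061], [0.062, 0.001, 0.004], 0]
    - [[0, 0, 0.096], [0.074, 0.002, 0.004], 0]
    - [[0, 0, 0.131], [0.086, 0.003, 0.004], 0]
    - [[0, 0, 0.165], [0.098, 0.005, 0.004], 0]
    - [[0, 0, 0.2], [0.11, 0.007, 0.004], 0]

```text
time: 9.75
position: [0.5728, 0.0218, -0.0142]
tool_rot: [2.204, 2.239, -0.001]
ft_force: [-0.4, -1.3, -1.0]
grip_width: 1.001
```

Run:
```python
from h import *
err()
over("pics/side7c.png",[260,90],(160,130),5)
over("pics/top7c.png",[130,60],(180,150),4,"top")
```

```text
t 9.75 p [ 0.5728  0.0218 -0.0142] dp [-0.0009  0.0005 -0.0002] drot [ 0.    -0.     0.001] F [-0.4 -1.3 -1. ] w 1.0007331542655618 q [-0.55  0.4   0.55  1.88 -0.26  0.93  0.14]
```

View pics/side7c.png

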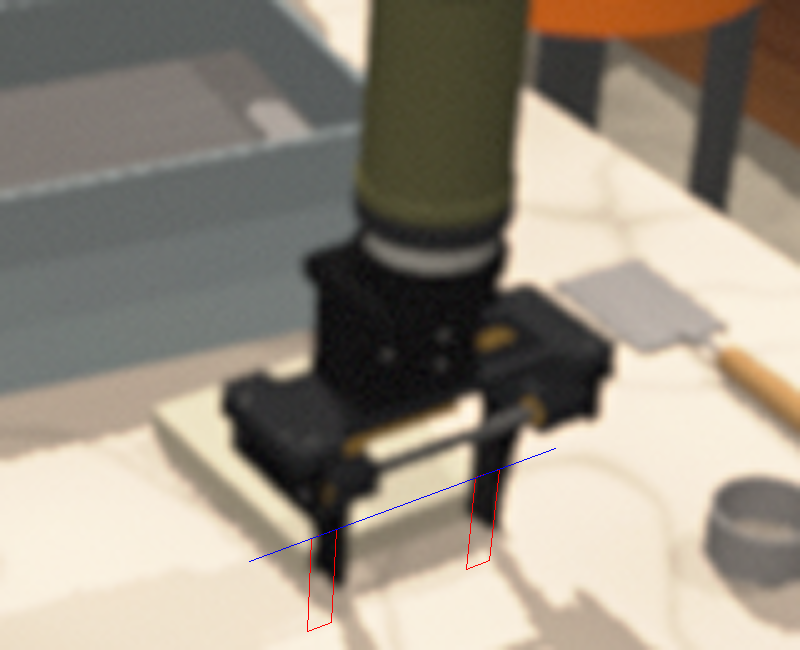

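View pics/top7c.png

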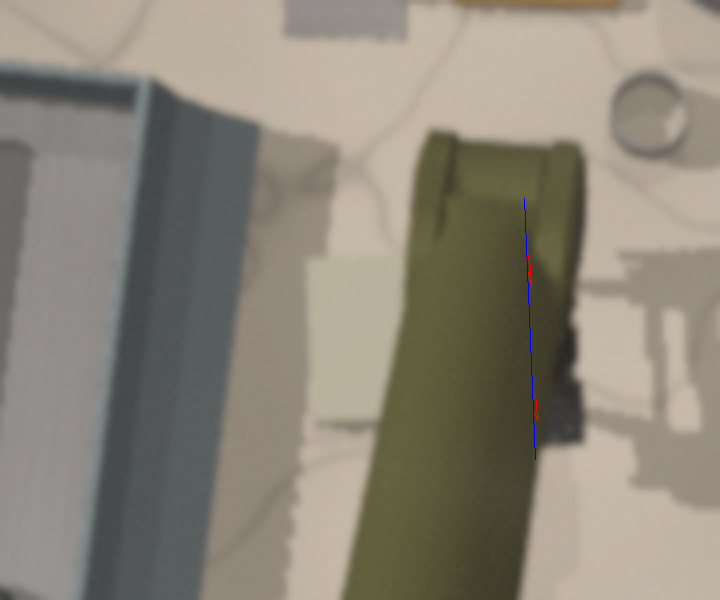

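Run:
```python
from h import *
q=back("top",[[130+307/4,60+258/4],[130+317/4,60+425/4]],.02);print(q,np.linalg.norm(q[0]-q[1]))
m=q.mean(0);p=ctrl.get_state()['position'];print(m,(m-p)@hd(91),(m-p)@hd(1), 'n lead',m[:2]@N[:2])
p,_=getc();a=90.9;w=[]
for s,da in [(12,-2),(12,-2),(12,-2),(12,-2),(12,-.9)]+[(12,0)]*5:
    p=p+s/1000*hd(a+da/2);a+=da;w.append((1,p.copy(),frame(hd(a-90),[0,0,-1])))
print(a,p,p@N);plan(w,0,3)
```

```text
[[0.63131735 0.18488816 0.02      ]
 [0.50892847 0.17958087 0.02      ]] 0.12250389733363656
[0.57012291 0.18223451 0.02      ] 0.15866240891111905 -4.0441565432931814e-05 n lead 0.259806791024611
82.0 [ 0.58620064  0.14055408 -0.014     ] 0.22076958009964145
[[[0, 0, 0.035], [0.012, 0, 0], 0], [[0, 0, 0.07], [0.024, 0.001, 0], 0], [[0, 0, 0.105], [0.036, 0.002, 0], 0], [[0, 0, 0.14], [0.048, 0.003, 0], 0], [[0, 0, 0.156], [0.06, 0.005, 0], 0], [[0, 0, 0.156], [0.072, 0.007, 0], 0], [[0, 0, 0.156], [0.083, 0.009, 0], 0], [[0, 0, 0.156], [0.095, 0.011, 0], 0], [[0, 0, 0.156], [0.107, 0.013, 0], 0], [[0, 0, 0.156], [0.119, 0.014, 0], 0]]
```

Request:
step_arm:
  plan:
    - [[0, 0, 0.035], [0.012, 0, 0], 0]
    - [[0, 0, 0.07], [0.024, 0.001, 0], 0]
    - [[0, 0, 0.105], [0.036, 0.002, 0], 0]
    - [[0, 0, 0.14], [0.048, 0.003, 0], 0]
    - [[0, 0, 0.156], [0.06, 0.005, 0], 0]
    - [[0, 0, 0.156], [0.072, 0.007, 0], 0]
    - [[0, 0, 0.156], [0.083, 0.009, 0], 0]
    - [[0, 0, 0.156], [0.095, 0.011, 0], 0]
    - [[0, 0, 0.156], [0.107, 0.013, 0], 0]
    - [[0, 0, 0.156], [0.119, 0.014, 0], 0]

```text
time: 11.1
position: [0.5847, 0.1391, -0.0148]
tool_rot: [2.371, 2.06, -0.004]
ft_force: [0.1, -7.8, -3.6]
grip_width: 1.001
```

Run:
```python
from h import *
err()
over("pics/side8c.png",[230,60],(160,130),5)
over("pics/top8c.png",[130,60],(180,150),4,"top")
```

```text
t 11.1 p [ 0.5847  0.1391 -0.0148] dp [-0.001  -0.0014 -0.0008] drot [ 0.001 -0.003  0.   ] F [ 0.1 -7.8 -3.6] w 1.000933191501964 q [-0.72  0.46  0.54  1.81 -0.28  0.95 -0.2 ]
```

View pics/side8c.png

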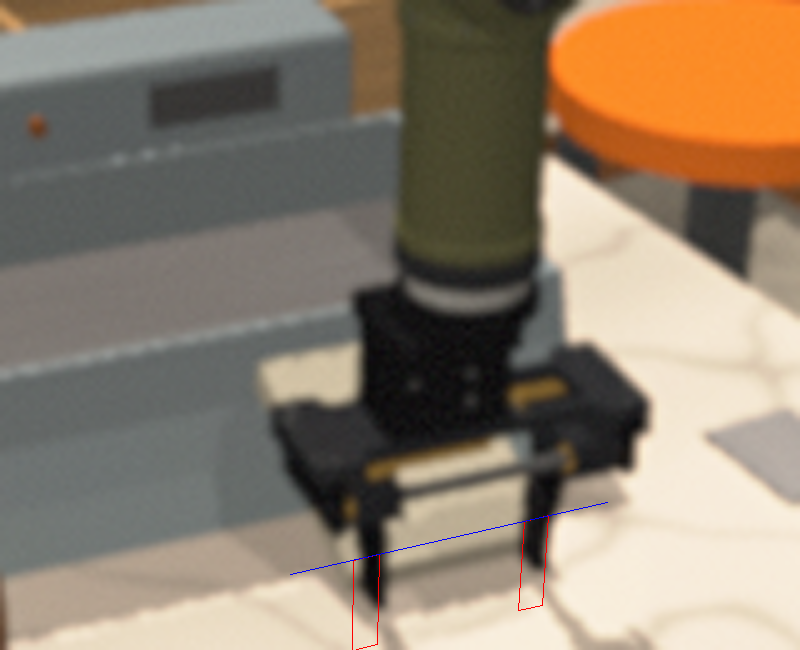

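View pics/top8c.png

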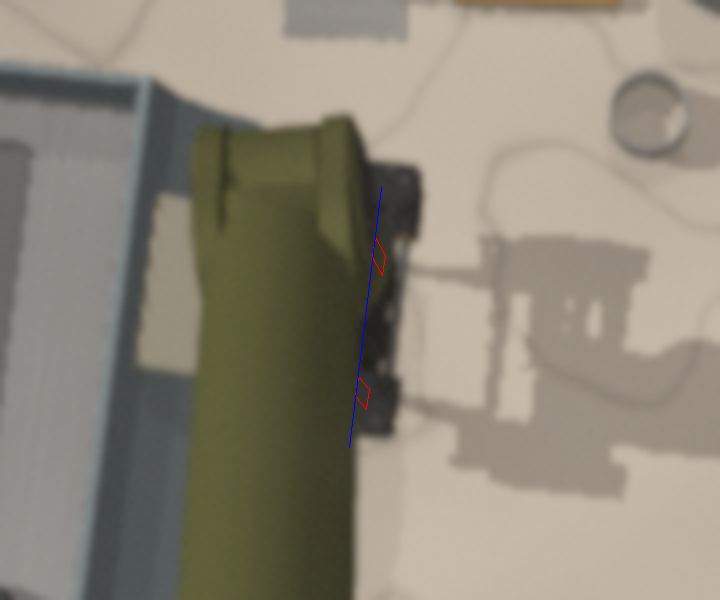

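Request:
step_arm:
  plan:
    - [[0, 0, 0], [0.008, 0, 0], 0]
    - [[0, 0, 0], [0.016, 0, 0], 0]
    - [[0, 0, 0], [0.024, 0, 0], 0]
    - [[0, 0, 0], [0.032, 0, 0], 0]
    - [[0, 0, 0], [0.04, 0, 0], 0]
    - [[0, 0, 0], [0.048, 0, 0], 0]
    - [[0, 0, 0], [0.055, 0, 0], 0]
    - [[0, 0, 0], [0.06, 0, 0], 0]
    - [[0, 0, 0], [0.065, 0, 0], 0]
    - [[0, 0, 0], [0.067, 0, 0], 0]

```text
time: 12.45
position: [0.5946, 0.2069, -0.0143]
tool_rot: [-2.371, -2.061, 0.0]
ft_force: [-0.9, -1.6, -0.9]
grip_width: 1.0
```

Run:
```python
from h import *
p,R=getc();p=p+R.apply([.067,0,0]);json.dump(dict(p=list(p),q=list(R.as_quat())),open(CF,'w'))
err();print(ctrl.get_state()['position']@N)
over("pics/side9c.png",[230,40],(160,130),5)
over("pics/top9c.png",[130,60],(180,150),4,"top")
```

```text
t 12.45 p [ 0.5946  0.2069 -0.0143] dp [-0.0005  0.     -0.0003] drot [ 0.  0. -0.] F [-0.9 -1.6 -0.9] w 0.9995291343505285 q [-0.79  0.5   0.51  1.73 -0.29  0.98 -0.3 ]
0.28766463233212564
```

View pics/side9c.png

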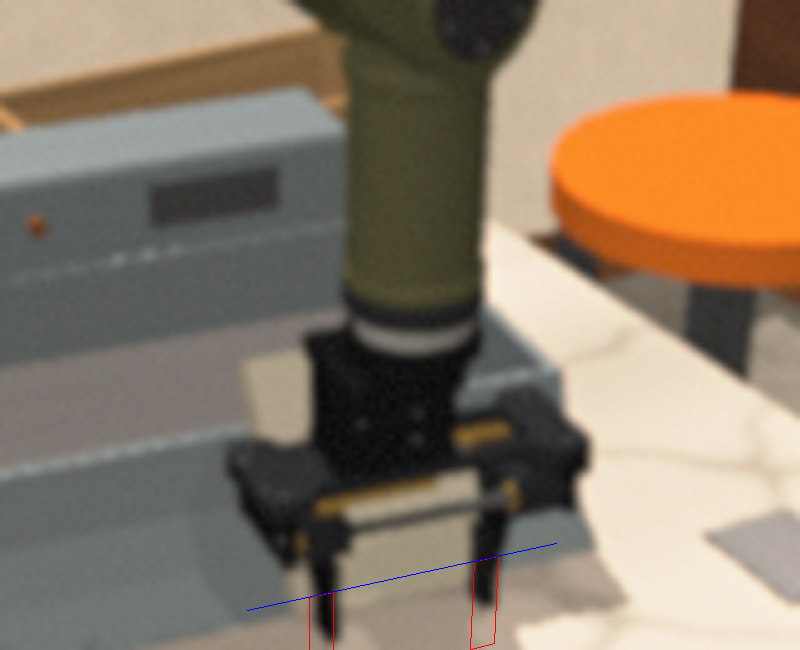

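View pics/top9c.png

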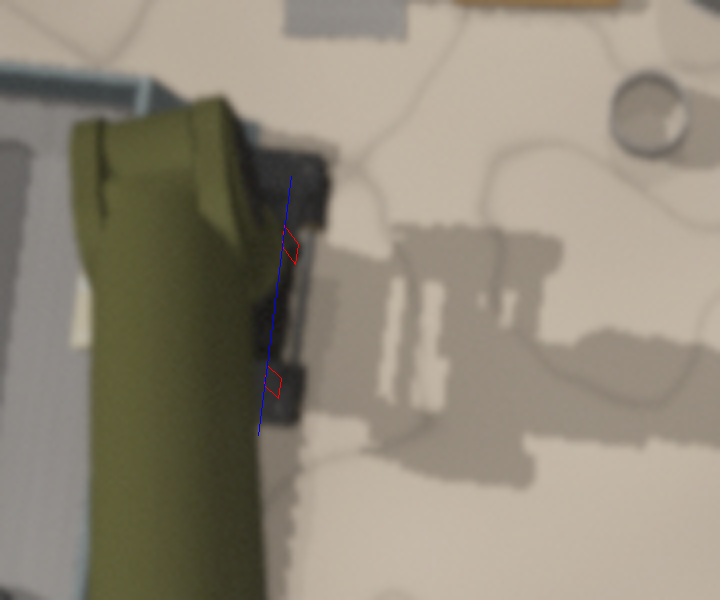

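Run:
```python
from h import *
p,R=getc();q=p+.004*N;b=q-.07*N;u=b.copy();u[2]=.26
plan([(2,q,R),(1,q,R),(3,b,R),(4,u,R)],0,3)
```

```text
[[[0, 0, 0], [0.002, 0, 0], 0], [[0, 0, 0], [0.004, 0, 0], 0], [[0, 0, 0], [0.004, 0, 0], 0], [[0, 0, 0], [-0.019, 0, 0], 0], [[0, 0, 0], [-0.043, 0, 0], 0], [[0, 0, 0], [-0.066, 0, 0], 0], [[0, 0, 0], [-0.066, 0, -0.068], 0], [[0, 0, 0], [-0.066, 0, -0.137], 0], [[0, 0, 0], [-0.066, 0, -0.206], 0], [[0, 0, 0], [-0.066, 0, -0.274], 0]]
```

Request:
step_arm:
  plan:
    - [[0, 0, 0], [0.002, 0, 0], 0]
    - [[0, 0, 0], [0.004, 0, 0], 0]
    - [[0, 0, 0], [0.004, 0, 0], 0]
    - [[0, 0, 0], [-0.019, 0, 0], 0]
    - [[0, 0, 0], [-0.043, 0, 0], 0]
    - [[0, 0, 0], [-0.066, 0, 0], 0]
    - [[0, 0, 0], [-0.066, 0, -0.05], 0]
    - [[0, 0, 0], [-0.066, 0, -0.11], 0]
    - [[0, 0, 0], [-0.066, 0, -0.17], 0]
    - [[0, 0, 0], [-0.066, 0, -0.23], 0]

```text
time: 13.8
position: [0.5851, 0.1393, 0.2179]
tool_rot: [-2.373, -2.058, -0.001]
ft_force: [1.2, 0.5, -0.8]
grip_width: 1.0
```

Run:
```python
from h import *
setz(.044)
err()
over("pics/side10c.png",[200,60],(180,150),4)
over("pics/top10c.png",[130,60],(180,150),4,"top")
p,_=getc()
def T(th): # tool pointing down -n at th below horizontal
    return frame(N*np.sin(th)-np.array([0,0,np.cos(th)]), -np.cos(th)*N-np.array([0,0,np.sin(th)]))
plan([(9,p+np.array([0.,.12,.06]),T(np.pi/2)),(1,p+np.array([0.,.12,.06]),T(np.pi/2))],0,3)
```

```text
t 13.8 p [0.5851 0.1393 0.2179] dp [-0.0008 -0.0022  0.0019] drot [-0.     0.001  0.002] F [ 1.2  0.5 -0.8] w 0.9996846729492336 q [-0.79  0.23  0.61  1.58 -0.14  1.38 -0.31]
[[[0, 0, -0.175], [0.013, -0.002, -0.007], 0], [[0, 0, -0.349], [0.026, -0.004, -0.013], 0], [[0, 0, -0.524], [0.04, -0.006, -0.02], 0], [[0, 0, -0.698], [0.053, -0.007, -0.027], 0], [[0, 0, -0.873], [0.066, -0.009, -0.033], 0], [[0, 0, -1.047], [0.079, -0.011, -0.04], 0], [[0, 0, -1.222], [0.092, -0.013, -0.047], 0], [[0, 0, -1.397], [0.106, -0.015, -0.053], 0], [[0, 0, -1.571], [0.119, -0.017, -0.06], 0], [[0, 0, -1.571], [0.119, -0.017, -0.06], 0]]
```

View pics/side10c.png

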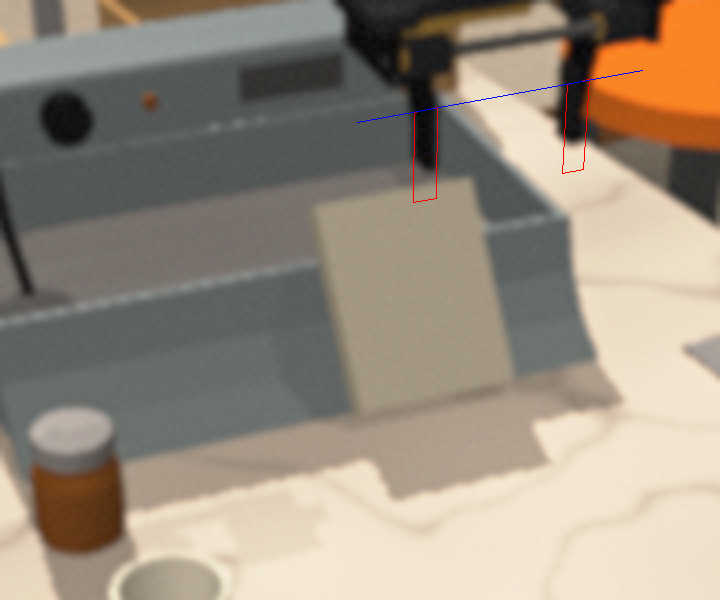

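View pics/top10c.png

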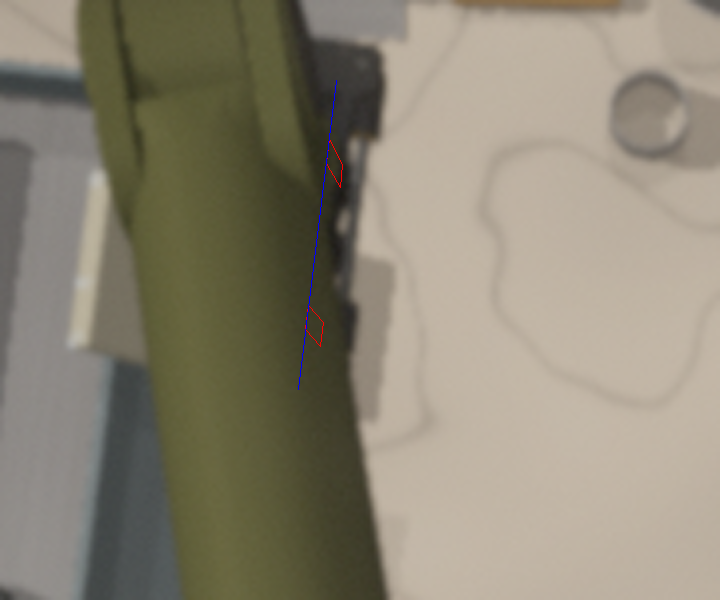

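Run:
```python
from h import *
im=ctrl.get_image("side")[:,:,::-1]
cv2.imwrite("pics/z.png",cv2.resize(im[95:170,265:340],None,fx=8,fy=8,interpolation=2))
```

```text
(no output)
```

View pics/z.png

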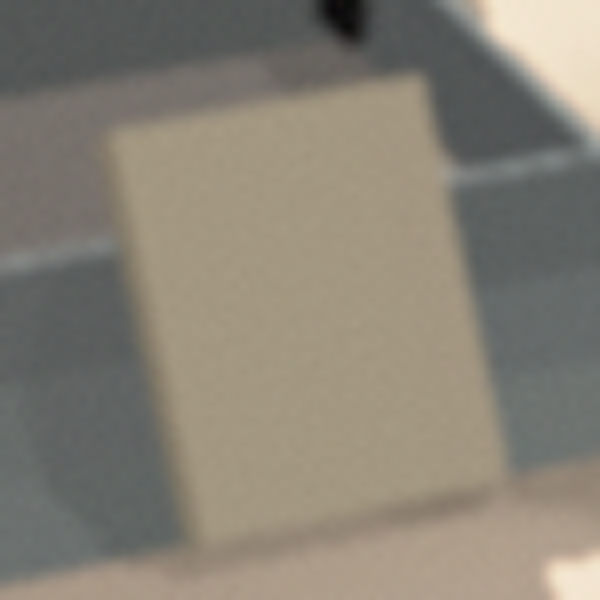

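```bash
cat > mp.py <<'E'
from h import *
from scipy.optimize import least_squares
Tt=np.array([-N[1],N[0],0]);Z=np.array([0,0,1.])
def model(v,pts,yaw=None):
    s,n0,th,yw=v
    n=Ro.from_rotvec([0,0,yw]).apply(N);t=np.cross(Z,n)
    mx=np.cos(th)*n+np.sin(th)*Z;mz=-np.sin(th)*n+np.cos(th)*Z
    o=s*Tt+n0*N   # mid of near lower edge
    return np.array([o+(75+a)/1000*mx+b/1000*t+(c+10)/1000*mz for a,b,c in pts])
E
python3 - <<'E'
from mp import *
uv=np.array([[116,130],[425,77],[508,483],[205,548]])/8+[265,95]
pts=[(75,60,10),(75,-60,10),(-75,-60,10),(-75,60,10)]
f=lambda v:(proj("side",model(v,pts))-uv).ravel()
r=least_squares(f,[-.55,.315,.95,0],x_scale=[.01,.01,.1,.1]);print(r.x,np.degrees(r.x[2:]),f(r.x))
print('toe n',.3195,'top edge mid',model(r.x,[(75,0,0)]), 'toe s', np.array([.5205,.2495,0])@Tt)
E
```

```text
[-0.56172445  0.31453727  0.95930589 -0.00953041] [54.96417857 -0.54605228] [-0.33549566  0.06762645  0.15537543 -0.37436557  0.43274947  0.01266612
 -0.23772884  0.16040999]
toe n 0.3195 top edge mid [[0.61161295 0.31035939 0.12855988]] toe s -0.48071084109045104
```

Request:
step_arm:
  plan:
    - [[0, 0, -0.175], [0.013, -0.002, -0.007], 0]
    - [[0, 0, -0.349], [0.026, -0.004, -0.013], 0]
    - [[0, 0, -0.524], [0.04, -0.006, -0.02], 0]
    - [[0, 0, -0.698], [0.053, -0.007, -0.027], 0]
    - [[0, 0, -0.873], [0.066, -0.009, -0.033], 0]
    - [[0, 0, -1.047], [0.079, -0.011, -0.04], 0]
    - [[0, 0, -1.222], [0.092, -0.013, -0.047], 0]
    - [[0, 0, -1.397], [0.106, -0.015, -0.053], 0]
    - [[0, 0, -1.571], [0.119, -0.017, -0.06], 0]
    - [[0, 0, -1.571], [0.119, -0.017, -0.06], 0]

```text
time: 15.2
position: [0.5847, 0.2615, 0.2744]
tool_rot: [-0.221, -3.132, 0.001]
ft_force: [0.2, -0.2, 0.1]
grip_width: 0.999
```

```bash
cat >> mp.py <<'E'
def T(th):
    return frame(N*np.sin(th)-np.array([0,0,np.cos(th)]), -np.cos(th)*N-np.array([0,0,np.sin(th)]))
E
python3 - <<'E'
from mp import *
err();th=np.radians(55)
plan([(6,[.6016,.3697,.22],T(th)),(2,[.6016,.3697,.195],T(th)),(2,[.6016,.3697,.195],T(th))],120,3)
E
```

```text
t 15.2 p [0.5847 0.2615 0.2744] dp [-0.001  -0.0002 -0.0016] drot [0.    0.002 0.001] F [ 0.2 -0.2  0.1] w 0.9990941607137314 q [-0.75  0.29  0.37  1.37 -0.1   1.5   1.04]
[[[0.102, 0, 0], [0, 0.018, 0.009], 120], [[0.204, 0, 0], [0, 0.036, 0.019], 120], [[0.305, 0, 0], [0, 0.055, 0.028], 120], [[0.407, 0, 0], [0, 0.073, 0.037], 120], [[0.509, 0, 0], [-0.001, 0.091, 0.047], 120], [[0.611, 0, 0], [-0.001, 0.109, 0.056], 120], [[0.611, 0, 0], [-0.001, 0.109, 0.069], 120], [[0.611, 0, 0], [-0.001, 0.109, 0.081], 120], [[0.611, 0, 0], [-0.001, 0.109, 0.081], 120], [[0.611, 0, 0], [-0.001, 0.109, 0.081], 120]]
```

Request:
step_arm:
  plan:
    - [[0.102, 0, 0], [0, 0.018, 0.009], 120]
    - [[0.204, 0, 0], [0, 0.036, 0.019], 120]
    - [[0.305, 0, 0], [0, 0.055, 0.028], 120]
    - [[0.407, 0, 0], [0, 0.073, 0.037], 120]
    - [[0.509, 0, 0], [-0.001, 0.091, 0.047], 120]
    - [[0.611, 0, 0], [-0.001, 0.109, 0.056], 120]
    - [[0.611, 0, 0], [-0.001, 0.109, 0.069], 120]
    - [[0.611, 0, 0], [-0.001, 0.109, 0.081], 120]
    - [[0.611, 0, 0], [-0.001, 0.109, 0.081], 120]
    - [[0.611, 0, 0], [-0.001, 0.109, 0.081], 120]

```text
time: 16.45
position: [0.6021, 0.3681, 0.1975]
tool_rot: [-0.211, -2.952, 0.927]
ft_force: [-0.5, 0.1, -0.8]
grip_width: 0.532
```

Run:
```python
from h import *
err()
over("pics/side11c.png",[200,10],(180,150),4)
```

```text
t 16.45 p [0.6021 0.3681 0.1975] dp [ 0.0002 -0.0015  0.0025] drot [-0.003 -0.001  0.003] F [-0.5  0.1 -0.8] w 0.5323881832301559 q [-0.94  0.87  0.37  0.81  0.15  1.93  0.82]
```

View pics/side11c.png

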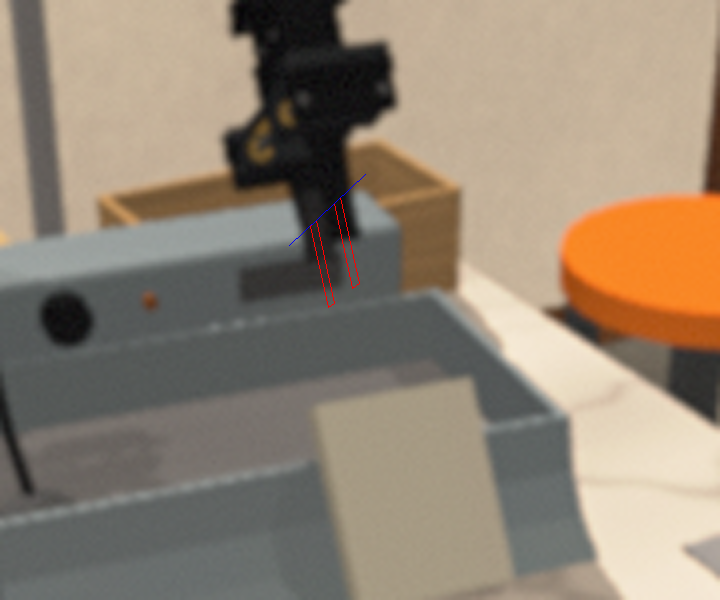

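Run:
```python
from mp import *
im=ctrl.get_image("side")[:,:,::-1]
o=np.array([240,20]);k=8
im=cv2.resize(im[20:95,240:320],None,fx=k,fy=k,interpolation=2)
s=ctrl.get_state();p=s['position'];R=Ro.from_rotvec(s['tool_rot']);w=s['grip_width']*.0435
for off,col in((np.array([0,0,.032]),(0,0,255)),(R.apply([0,0,-.032]),(0,255,0))):
    for sg in(-1,1):
        l=np.array([[x,sg*y,z] for x,y,z in [(-.0095,w,.014),(.0095,w,.014),(.0095,w,-.03),(-.0095,w,-.03)]])
        q=((proj("side",p+off+R.apply(l))-o)*k).astype(int);cv2.polylines(im,[q],True,col,1)
cv2.imwrite("pics/z2.png",im)
```

```text
(no output)
```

View pics/z2.png

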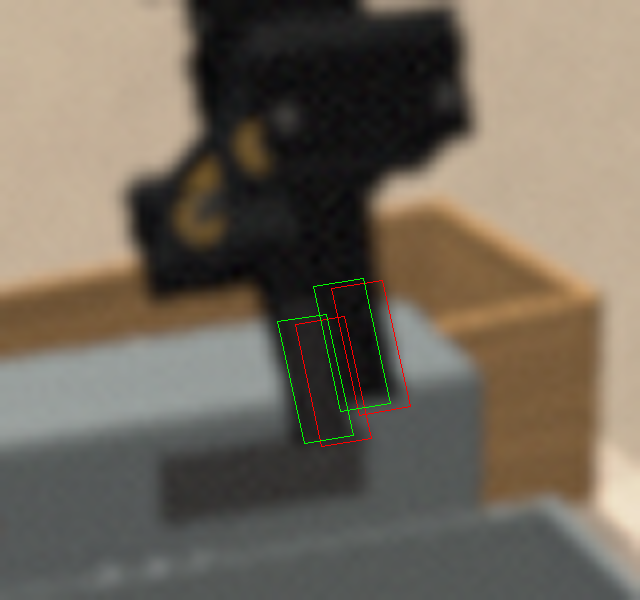

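Run:
```python
from mp import *
p,R=getc();th=np.radians(55);zt=R.apply([0,0,1.]);E=np.array([.5936,.3129,.1286])
a=E-.03*zt;b=E+.010*zt
plan([(4,a,T(th)),(3,b,T(th)),(3,b,T(th))],120,3)
```

```text
[[[0, 0, 0], [0, -0.002, 0.014], 120], [[0, 0, 0], [0, -0.004, 0.029], 120], [[0, 0, 0], [0, -0.007, 0.043], 120], [[0, 0, 0], [0, -0.009, 0.057], 120], [[0, 0, 0], [0, -0.009, 0.071], 120], [[0, 0, 0], [0, -0.009, 0.084], 120], [[0, 0, 0], [0, -0.009, 0.097], 120], [[0, 0, 0], [0, -0.009, 0.097], 120], [[0, 0, 0], [0, -0.009, 0.097], 120], [[0, 0, 0], [0, -0.009, 0.097], 120]]
```

Request:
step_arm:
  plan:
    - [[0, 0, 0], [0, -0.002, 0.014], 120]
    - [[0, 0, 0], [0, -0.004, 0.029], 120]
    - [[0, 0, 0], [0, -0.007, 0.043], 120]
    - [[0, 0, 0], [0, -0.009, 0.057], 120]
    - [[0, 0, 0], [0, -0.009, 0.071], 120]
    - [[0, 0, 0], [0, -0.009, 0.084], 120]
    - [[0, 0, 0], [0, -0.009, 0.097], 120]
    - [[0, 0, 0], [0, -0.009, 0.097], 120]
    - [[0, 0, 0], [0, -0.009, 0.097], 120]
    - [[0, 0, 0], [0, -0.009, 0.097], 120]

```text
time: 17.8
position: [0.5928, 0.3075, 0.1209]
tool_rot: [-0.206, -2.951, 0.929]
ft_force: [-0.4, 0.6, 0.3]
grip_width: 0.527
```

```bash
cat >> mp.py <<'E'
def ov2(fn,o,sz,k,n="side",v=None):
    im=ctrl.get_image(n)[:,:,::-1];o=np.array(o)
    im=cv2.resize(im[o[1]:o[1]+sz[1],o[0]:o[0]+sz[0]],None,fx=k,fy=k,interpolation=2)
    s=ctrl.get_state();p=s['position'];R=Ro.from_rotvec(s['tool_rot']);w=s['grip_width']*.0435
    for sg in(-1,1):
        l=np.array([[x,sg*w,z-.032] for x,z in [(-.0095,.014),(.0095,.014),(.0095,-.03),(-.0095,-.03)]])
        q=((proj(n,p+R.apply(l))-o)*k).astype(int);cv2.polylines(im,[q],True,(0,255,0),1)
    if v is not None:
        for c in(10,-10):
            q=((proj(n,model(v,[(75,60,c),(75,-60,c),(-75,-60,c),(-75,60,c)]))-o)*k).astype(int);cv2.polylines(im,[q],True,(0,0,255),1)
    cv2.imwrite(fn,im)
E
python3 - <<'E'
from mp import *
err()
ov2("pics/z3.png",[230,40],(120,125),6,v=[-.5617,.3145,.9593,-.0095])
ov2("pics/z4.png",[130,60],(100,110),6,"top",v=[-.5617,.3145,.9593,-.0095])
E
```

```text
t 17.8 p [0.5928 0.3075 0.1209] dp [-0.0003  0.0003  0.0002] drot [-0.001 -0.001 -0.   ] F [-0.4  0.6  0.3] w 0.5265429946990136 q [-0.94  0.79  0.38  1.1   0.17  1.72  0.81]
```

View pics/z3.png

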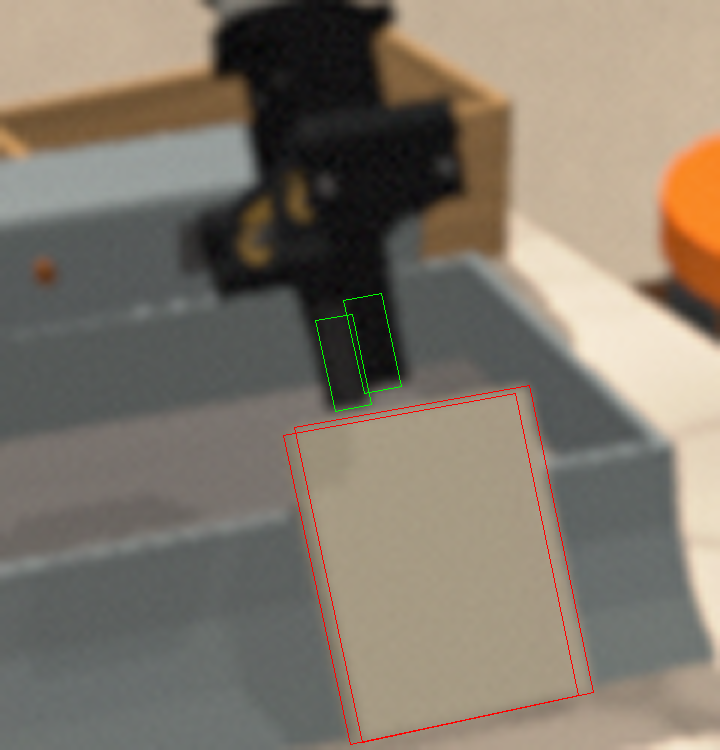

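View pics/z4.png

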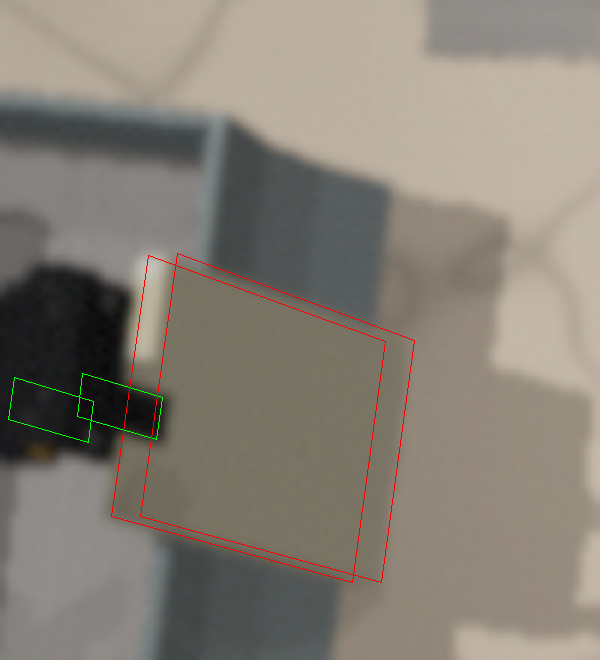

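Request:
step_arm:
  plan:
    - [[0, 0, 0], [0, 0.001, 0.008], 120]
    - [[0, 0, 0], [0, 0.001, 0.016], 120]
    - [[0, 0, 0], [0, 0.001, 0.024], 120]
    - [[0, 0, 0], [0, 0.001, 0.032], 120]
    - [[0, 0, 0], [0, 0.001, 0.032], 120]
    - [[0, 0, 0], [0, 0.001, 0.032], 150]
    - [[0, 0, 0], [0, 0.001, 0.032], 175]
    - [[0, 0, 0], [0, 0.001, 0.032], 200]
    - [[0, 0, 0], [0, 0.001, 0.032], 225]
    - [[0, 0, 0], [0, 0.001, 0.032], 255]
  squeeze: 40

```text
time: 19.15
position: [0.59, 0.2899, 0.0935]
tool_rot: [-0.206, -2.95, 0.929]
ft_force: [-0.4, 1.1, -1.2]
grip_width: 0.224
```

Run:
```python
from mp import *
p,R=getc();p=p+R.apply([0,.001,.032]);json.dump(dict(p=list(p),q=list(R.as_quat())),open(CF,'w'))
err()
ov2("pics/z5.png",[230,40],(120,125),6,v=[-.5617,.3145,.9593,-.0095])
```

```text
t 19.15 p [0.59   0.2899 0.0935] dp [-0.0006  0.0001 -0.0004] drot [-0.001  0.    -0.   ] F [-0.4  1.1 -1.2] w 0.22424733184842335 q [-0.94  0.78  0.37  1.17  0.17  1.65  0.8 ]
```

View pics/z5.png

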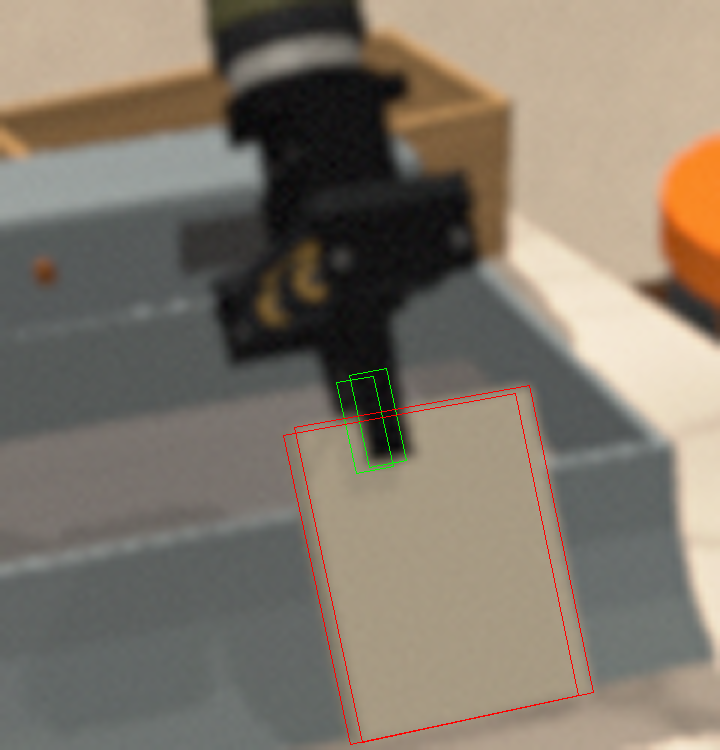

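The grip is good: the opening is 19.5 mm on the 20 mm edge. Before lifting I'll fit the arm kinematics from the recorded states so I can choose a reachable placing direction.

```bash
cat > kin.py <<'E'
from mp import *
import itertools
D=[ # q, p, rotvec
([-1.27691685,0.32180806,-0.07009253,1.45167379,0.02263877,1.37080249,-0.05689228],[0.17938893,0.62413687,0.20067194],[-0.43794,-3.11078,0.00298]),
([-.83,.15,.28,1.48,-.04,1.52,.06],[.5003,.2984,.3001],[1.454,2.784,.001]),
([-.37,.35,.56,1.77,-.21,1.08,.48],[.59,-.0883,.0591],[1.971,2.446,.001]),
([-.54,.35,.55,1.86,-.22,.99,.15],[.573,.0149,.0196],[2.164,2.277,.002]),
([-.34,.44,.54,1.82,-.27,.96,.53],[.5899,-.0879,-.0103],[1.969,2.448,0]),
([-.79,.5,.51,1.73,-.29,.98,-.3],[.5946,.2069,-.0143],[2.371,2.061,0]),
([-.79,.23,.61,1.58,-.14,1.38,-.31],[.5851,.1393,.2179],[-2.373,-2.058,-.001]),
([-.75,.29,.37,1.37,-.10,1.5,1.04],[.5847,.2615,.2744],[-.221,-3.132,.001]),
([-.94,.87,.37,.81,.15,1.93,.82],[.6021,.3681,.1975],[-.211,-2.952,.927]),
([-.94,.79,.38,1.10,.17,1.72,.81],[.5928,.3075,.1209],[-.206,-2.951,.929]),
([-.94,.78,.37,1.17,.17,1.65,.80],[.59,.2899,.0935],[-.206,-2.95,.929])]
def fk(q,par,sg):
    d1,d3,a3,d5,a5,d7,a7,o1,o7,b3,b5,b7=par
    s1,s3,s5,s7=sg
    z=lambda a:Ro.from_rotvec([0,0,a]);y=lambda a:Ro.from_rotvec([0,a,0])
    R=z(s1*q[0]+o1);p=np.array([0,0,d1])
    R=R*y(q[1])*z(s3*q[2]);p=p+R.apply([a3,b3,d3])
    R=R*y(q[3])*z(s5*q[4]);p=p+R.apply([a5,b5,d5])
    R=R*y(q[5]);p=p+R.apply([a7,b7,0]);R=R*z(s7*q[6]+o7);p=p+R.apply([0,0,d7])
    return p,R
def fit():
    best=None
    for sg in itertools.product((-1,1),repeat=4):
        if sg[0]==1: continue
        for o7 in(0,np.pi/2,np.pi,-np.pi/2):
            def f(par):
                e=[]
                for q,p,r in D:
                    P,R=fk(q,par,sg);e+=list((P-p)*5);e+=list((R.inv()*Ro.from_rotvec(r)).as_rotvec()*.5)
                return np.array(e)
            r=least_squares(f,[.3,.4,0,.4,0,.3,0,0,o7,0,0,0],max_nfev=60)
            if best is None or r.cost<best[0]: best=(r.cost,sg,r.x,f(r.x))
    return best
if __name__=="__main__":
    c,sg,x,e=fit();np.set_printoptions(precision=4,suppress=True);print(c,sg,x);print(e.reshape(-1,6)/[5,5,5,.5,.5,.5])
    json.dump([list(sg),list(x)],open('kin.json','w'))
E
python3 kin.py
```

```text
0.002847655941234107 (-1, -1, -1, -1) [  0.2481   0.4658   0.007    0.5219  -0.0022   0.3844   0.0101  -0.0298
   1.5432  -0.0211  17.8424 -17.8295]
[[ 0.0023  0.0049 -0.0002 -0.     -0.0001 -0.0022]
 [ 0.0012  0.0013 -0.0016 -0.0036  0.0007  0.0005]
 [-0.0003  0.0029  0.0003  0.0009 -0.0011  0.0014]
 [-0.0011 -0.0004 -0.0008  0.0002 -0.0025 -0.0075]
 [-0.0033 -0.0029 -0.0019 -0.0044 -0.0013 -0.0036]
 [ 0.0016  0.0044  0.0024  0.0042 -0.006   0.008 ]
 [-0.0049 -0.0028  0.0009 -0.0078 -0.0035 -0.0053]
 [ 0.004  -0.0018  0.0015 -0.0023  0.0041 -0.005 ]
 [-0.0025  0.002  -0.0015  0.005  -0.0158  0.0048]
 [ 0.0002 -0.0053  0.0015 -0.001  -0.0186  0.0005]
 [-0.0021  0.004  -0.0006  0.0111 -0.0129  0.0085]]
```

```bash
cat > ik.py <<'E'
from kin import *
sg,x=json.load(open('kin.json'))
lo=np.array([-2.86,-.3,-1.38,.06,-1.56,.09,-2.69]);hi=np.array([2.86,2.09,1.24,2.45,4.7,2.05,2.69])
PC=np.array([.536,-.252,0])
def place(hdg,A,up=0,C=PC):
    h=hd(hdg);A=np.radians(A);zt=np.cos(A)*h-np.sin(A)*Z;u=np.sin(A)*h+np.cos(A)*Z;left=np.cross(Z,h)
    F=C+.075*h+(.025+up)*Z;e=F-.150*zt+.010*u+.018*left
    # mould z down ; at grasp tool y = -mould z (N sin - Z cos ; mould z = -N sin + Z cos) => tool y = u
    return e+.042*zt,frame(u,zt)
def ik(p,R,q0,n=6):
    best=None
    for k in range(n):
        s=q0 if k==0 else np.clip(q0+np.random.randn(7)*.5,lo+.02,hi-.02)
        def f(q):
            P,Q=fk(q,x,sg);return np.r_[(P-p)*10,(Q.inv()*R).as_rotvec()*3,(q-q0)*.003]
        r=least_squares(f,s,bounds=(lo+.01,hi-.01),max_nfev=80)
        e=np.linalg.norm(r.fun[:6])
        if best is None or r.cost<best[0]: best=(r.cost,r.x,e)
    return best
if __name__=="__main__":
    np.random.seed(0);np.set_printoptions(precision=2,suppress=True)
    q0=np.array(ctrl.get_state()['joint_positions'])
    for hdg in range(0,360,30):
        for A in(30,):
            p,R=place(hdg,A);c,q,e=ik(p,R,q0,8);print(hdg,A,np.round(p,3),round(e,4),q)
E
python3 ik.py
```

```text
0 30 [ 0.52 -0.23  0.09] 0.3687 [ 2.18  0.32 -1.37  2.44 -1.51  0.51  2.3 ]
30 30 [ 0.52 -0.24  0.09] 0.0 [ 0.23  0.49  0.84  2.19 -1.48  1.44  2.49]
60 30 [ 0.51 -0.26  0.09] 0.0 [ 0.54  0.67  0.51  1.74 -1.11  1.68  2.54]
90 30 [ 0.52 -0.27  0.09] 0.0 [ 0.68  0.87  0.2   1.3  -0.75  1.89  2.57]
120 30 [ 0.53 -0.27  0.09] 0.1894 [ 0.92  1.08 -0.58  0.97 -0.06  2.04  2.45]
150 30 [ 0.54 -0.27  0.09] 0.8119 [ 0.81  1.04 -0.7   1.03  0.29  2.04  2.68]
180 30 [ 0.55 -0.27  0.09] 1.4238 [ 0.8   1.05 -1.02  1.23  0.74  2.04  2.68]
210 30 [ 0.56 -0.26  0.09] 0.0001 [-0.45  1.33  1.22  1.06 -0.25  1.88 -2.  ]
240 30 [ 0.56 -0.25  0.09] 0.0001 [-0.81  1.16  1.18  1.49 -0.03  1.39 -1.86]
270 30 [ 0.55 -0.24  0.09] 0.0 [-1.15  0.95  1.21  1.92  0.24  0.89 -1.83]
300 30 [ 0.55 -0.23  0.09] 0.0 [-1.38  0.54  1.23  2.33  1.12  0.55 -2.3 ]
330 30 [ 0.53 -0.23  0.09] 0.6069 [-1.21 -0.29  1.22  2.44  1.77  0.64 -1.94]
```

```bash
cat > sim.py <<'E'
from ik import *
def sim(wps,q,verbose=True):
    p,R=fk(q,x,sg);mn=9
    for n,tp,tR in wps:
        dr=(R.inv()*tR).as_rotvec() if not isinstance(tR,np.ndarray) else tR
        p0,R0=p,R
        for i in range(1,n+1):
            pt=p0+(tp-p0)*i/n;Rt=R0*Ro.from_rotvec(dr*i/n)
            for _ in range(4):
                P,Q=fk(q,x,sg);e=np.r_[pt-P,Q.apply((Q.inv()*Rt).as_rotvec())]
                J=np.zeros((6,7))
                for k in range(7):
                    d=q.copy();d[k]+=1e-5;P2,Q2=fk(d,x,sg);J[:3,k]=(P2-P)/1e-5;J[3:,k]=(Q2*Q.inv()).as_rotvec()/1e-5
                q=q+np.linalg.lstsq(J.T@J+1e-5*np.eye(7),J.T@e,rcond=None)[0]
            m=np.min(np.r_[q-lo,hi-q]);mn=min(mn,m)
        p,R=pt,Rt;P,Q=fk(q,x,sg)
        print(n,np.round(tp,3),'q',q,'margin',round(mn,2),'err',np.linalg.norm(P-pt))
    return q
if __name__=="__main__":
    np.set_printoptions(precision=2,suppress=True)
    q0=np.array(ctrl.get_state()['joint_positions']);p,R=fk(q0,x,sg)
    mz=-R.apply([0,1,0])
    for hdg in(240,255,265,275):
        a=p+.04*mz;b=np.array([.585,.20,.32])
        pl,Rl=place(hdg,32,.0);pa,Ra=place(hdg,32,.06);pm,Rm=place(hdg,45,.12)
        print(hdg);Rr=R*Ro.from_rotvec([0,0,np.pi])
        sim([(5,a,R),(10,b,R),(17,b,np.array([0,0,np.pi])),(20,pm,Rm),(10,pa,Ra),(5,pl,Rl)],q0.copy())
E
python3 sim.py
```

```text
240
5 [0.58 0.26 0.11] q [-0.93  0.72  0.39  1.24  0.19  1.64  0.83] margin 0.4 err 9.321907481344796e-16
10 [0.58 0.2  0.32] q [-0.9   0.55  0.45  1.08  0.28  1.91  1.01] margin 0.14 err 1.2247130049152564e-14
17 [0.58 0.2  0.32] q [-1.2   0.74  1.1   1.09 -0.07  1.87 -1.89] margin 0.14 err 7.262048917569118e-15
20 [ 0.55 -0.27  0.23] q [-0.77  0.76  1.21  1.47  0.07  1.47 -1.74] margin 0.02 err 8.286236397384413e-15
10 [ 0.56 -0.25  0.15] q [-0.79  1.    1.15  1.48  0.1   1.44 -1.87] margin 0.02 err 6.0768866309697284e-15
5 [ 0.56 -0.25  0.09] q [-0.77  1.06  1.1   1.5   0.06  1.39 -1.92] margin 0.02 err 9.764372448032473e-15
255
5 [0.58 0.26 0.11] q [-0.93  0.72  0.39  1.24  0.19  1.64  0.83] margin 0.4 err 9.321907481344796e-16
10 [0.58 0.2  0.32] q [-0.9   0.55  0.45  1.08  0.28  1.91  1.01] margin 0.14 err 1.2247130049152564e-14
17 [0.58 0.2  0.32] q [-1.2   0.74  1.1   1.09 -0.07  1.87 -1.89] margin 0.14 err 7.262048917569118e-15
20 [ 0.55 -0.26  0.23] q [-0.95  0.63  1.25  1.64  0.2   1.28 -1.66] margin -0.01 err 2.7160784338786808e-15
10 [ 0.56 -0.25  0.15] q [-0.98  0.89  1
[... 748 characters left out ...]
  1.85  0.27  0.99 -1.88] margin -0.05 err 2.396200104999928e-15
275
5 [0.58 0.26 0.11] q [-0.93  0.72  0.39  1.24  0.19  1.64  0.83] margin 0.4 err 9.321907481344796e-16
10 [0.58 0.2  0.32] q [-0.9   0.55  0.45  1.08  0.28  1.91  1.01] margin 0.14 err 1.2247130049152564e-14
17 [0.58 0.2  0.32] q [-1.2   0.74  1.1   1.09 -0.07  1.87 -1.89] margin 0.14 err 7.262048917569118e-15
20 [ 0.55 -0.26  0.23] q [-1.23  0.41  1.36  1.86  0.43  1.06 -1.58] margin -0.12 err 6.4154201693748e-14
10 [ 0.55 -0.24  0.15] q [-1.23  0.71  1.26  1.97  0.44  0.91 -1.83] margin -0.12 err 8.389578997040074e-15
5 [ 0.55 -0.24  0.09] q [-1.16  0.8   1.17  1.99  0.4   0.83 -1.9 ] margin -0.12 err 6.638530857986646e-15
```

```bash
cat > s2.py <<'E'
from sim import *
np.set_printoptions(precision=2,suppress=True)
q0=np.array(ctrl.get_state()['joint_positions']);p,R=fk(q0,x,sg);mz=-R.apply([0,1,0]);a=p+.04*mz
b=np.array([.585,.16,.30])
for hdg in(225,240,255):
    pv,Rv=place(hdg,80,.10);pm,Rm=place(hdg,50,.10);pa,Ra=place(hdg,32,.06);pl,Rl=place(hdg,32,0)
    print(hdg,pv)
    Rb=frame(N,-Z)
    # roll to heading: tool y final horizontal = +h ; from N(82) to hdg
    d=np.radians(((hdg-82)+180)%360-180)
    pv[2]=max(pv[2],.25)
    sim([(4,a,R),(10,b,Rb),(16,pv,np.array([0,0,abs(d)])),(10,pm,Rm),(5,pa,Ra),(5,pl,Rl)],q0.copy())
E
python3 s2.py
```

```text
225 [ 0.5  -0.31  0.23]
4 [0.58 0.26 0.11] q [-0.93  0.72  0.39  1.24  0.19  1.64  0.83] margin 0.4 err 5.587908106112822e-15
10 [0.58 0.16 0.3 ] q [-0.67  0.21  0.43  1.42 -0.09  1.53  1.19] margin 0.4 err 7.237396070651966e-15
16 [ 0.5  -0.31  0.25] q [-0.28  0.26  0.94  1.55 -0.21  1.44 -0.38] margin 0.3 err 7.775196302619749e-14
10 [ 0.54 -0.27  0.21] q [-0.58  0.78  1.12  1.36 -0.02  1.61 -1.88] margin 0.12 err 2.010362303846157e-13
5 [ 0.56 -0.26  0.15] q [-0.58  1.05  1.07  1.27  0.05  1.68 -1.97] margin 0.12 err 1.357131284886028e-14
5 [ 0.56 -0.26  0.09] q [-0.57  1.11  1.03  1.29  0.01  1.62 -2.02] margin 0.12 err 6.532901358555446e-15
240 [ 0.52 -0.32  0.23]
4 [0.58 0.26 0.11] q [-0.93  0.72  0.39  1.24  0.19  1.64  0.83] margin 0.4 err 5.587908106112822e-15
10 [0.58 0.16 0.3 ] q [-0.67  0.21  0.43  1.42 -0.09  1.53  1.19] margin 0.4 err 7.237396070651966e-15
16 [ 0.52 -0.32  0.25] q [-0.27  0.32  0.97  1.51 -0.27  1.45 -0.61] margin 0.27 err 6.625411128857278e-14
10 [ 0.55 -0.27  0.21] q [-0.73  0.68  1.15  1.5   0.08  1.43 -1.75] margin 0.09 err 4.103520821733918e-14
5 [
[... 163 characters left out ...]
 -1.95] margin 0.09 err 4.773333657631026e-15
255 [ 0.54 -0.32  0.23]
4 [0.58 0.26 0.11] q [-0.93  0.72  0.39  1.24  0.19  1.64  0.83] margin 0.4 err 5.587908106112822e-15
10 [0.58 0.16 0.3 ] q [-0.67  0.21  0.43  1.42 -0.09  1.53  1.19] margin 0.4 err 7.237396070651966e-15
16 [ 0.54 -0.32  0.25] q [-0.27  0.38  1.    1.47 -0.32  1.47 -0.86] margin 0.24 err 4.73509143838354e-14
10 [ 0.55 -0.27  0.21] q [-0.89  0.56  1.2   1.65  0.19  1.26 -1.64] margin 0.04 err 8.554585399597237e-14
5 [ 0.56 -0.25  0.15] q [-0.96  0.86  1.14  1.69  0.25  1.22 -1.86] margin 0.04 err 8.069429435823356e-15
5 [ 0.56 -0.25  0.09] q [-0.93  0.93  1.09  1.71  0.21  1.15 -1.91] margin 0.04 err 3.6650236557393156e-15
```

```bash
sed -i 's/for hdg in(225,240,255)/for hdg in(248,)/' s2.py; sed -i "s/abs(d)\]/np.radians(82-(hdg-360))]/; s/(16,pv/(20,pv/" s2.py
python3 - <<'E'
from h import *
for n,u,z in (("cutter",(291,89),.02),("bowl",(313,47),.03),("small",(380,57),.01),("cup",(256,236),.03),("brush",(431,130),.01),("brush2",(438,185),.01)): print(n,back("top",[u],z)[0].round(3))
E
python3 s2.py
```

```text
cutter [ 0.729 -0.063  0.02 ]
bowl [ 0.849 -0.13   0.03 ]
small [ 0.82  -0.327  0.01 ]
cup [0.304 0.048 0.03 ]
brush [ 0.599 -0.467  0.01 ]
brush2 [ 0.438 -0.48   0.01 ]
248 [ 0.53 -0.32  0.23]
4 [0.58 0.26 0.11] q [-0.93  0.72  0.39  1.24  0.19  1.64  0.83] margin 0.4 err 5.587908106112822e-15
10 [0.58 0.16 0.3 ] q [-0.67  0.21  0.43  1.42 -0.09  1.53  1.19] margin 0.4 err 7.237396070651966e-15
20 [ 0.53 -0.32  0.25] q [-0.3   0.37  1.04  1.49 -0.32  1.46 -1.21] margin 0.2 err 2.679170825119366e-14
10 [ 0.55 -0.27  0.21] q [-0.8   0.6   1.15  1.58  0.16  1.34 -1.71] margin 0.09 err 1.426636586643326e-14
5 [ 0.56 -0.25  0.15] q [-0.86  0.89  1.1   1.59  0.22  1.33 -1.89] margin 0.09 err 1.1777034484409431e-14
5 [ 0.56 -0.25  0.09] q [-0.84  0.96  1.05  1.61  0.18  1.27 -1.94] margin 0.09 err 1.0138386515217635e-15
```

Run:
```python
from mp import *
p,R=getc();mz=-R.apply([0,1,0]);a=p+.04*mz
plan([(4,a,R),(6,[.585,.16,.30],frame(N,-Z))],255,3)
```

```text
[[[0, 0, 0], [0, -0.01, 0], 255], [[0, 0, 0], [0, -0.02, 0], 255], [[0, 0, 0], [0, -0.03, 0], 255], [[0, 0, 0], [0, -0.04, 0], 255], [[-0.102, 0, 0], [-0.002, -0.071, -0.016], 255], [[-0.204, 0, 0], [-0.004, -0.101, -0.032], 255], [[-0.305, 0, 0], [-0.006, -0.132, -0.047], 255], [[-0.407, 0, 0], [-0.008, -0.163, -0.063], 255], [[-0.509, 0, 0], [-0.01, -0.193, -0.079], 255], [[-0.611, 0, 0], [-0.013, -0.224, -0.095], 255]]
```

Request:
step_arm:
  plan:
    - [[0, 0, 0], [0, -0.01, 0], 255]
    - [[0, 0, 0], [0, -0.02, 0], 255]
    - [[0, 0, 0], [0, -0.03, 0], 255]
    - [[0, 0, 0], [0, -0.04, 0], 255]
    - [[-0.102, 0, 0], [-0.002, -0.071, -0.016], 255]
    - [[-0.204, 0, 0], [-0.004, -0.101, -0.032], 255]
    - [[-0.305, 0, 0], [-0.006, -0.132, -0.047], 255]
    - [[-0.407, 0, 0], [-0.008, -0.163, -0.063], 255]
    - [[-0.509, 0, 0], [-0.01, -0.193, -0.079], 255]
    - [[-0.611, 0, 0], [-0.013, -0.224, -0.095], 255]

```text
time: 20.45
position: [0.5843, 0.1582, 0.3017]
tool_rot: [0.22, 3.133, 0.004]
ft_force: [1.0, -0.1, -2.7]
grip_width: 0.224
```

Run:
```python
from mp import *
err()
ov2("pics/z6.png",[210,20],(180,150),4)
d=82-(248-360);print(d)
p,R=getc()
f=lambda k:frame(hd(82-k),-Z)
def r(k): return R*Ro.from_rotvec([0,0,np.radians(k)])
pv=np.array([.53,-.32,.25])
# first half: 97 deg
pm=np.array([.575,-.07,.27])
plan([(5,p+(pm-p)/2,r(48.5)),(5,pm,r(97))],255,3)
```

```text
t 20.45 p [0.5843 0.1582 0.3017] dp [-0.0012 -0.002   0.0015] drot [-0.003 -0.001  0.   ] F [ 1.  -0.1 -2.7] w 0.22389762983301426 q [-0.66  0.2   0.42  1.42 -0.09  1.54  1.19]
194
[[[0, 0, 0.169], [-0.002, -0.023, 0.003], 255], [[0, 0, 0.339], [-0.004, -0.046, 0.006], 255], [[0, 0, 0.508], [-0.006, -0.069, 0.009], 255], [[0, 0, 0.677], [-0.009, -0.092, 0.012], 255], [[0, 0, 0.846], [-0.011, -0.115, 0.015], 255], [[0, 0, 1.016], [-0.013, -0.138, 0.018], 255], [[0, 0, 1.185], [-0.015, -0.161, 0.021], 255], [[0, 0, 1.354], [-0.017, -0.184, 0.024], 255], [[0, 0, 1.524], [-0.019, -0.207, 0.027], 255], [[0, 0, 1.693], [-0.022, -0.229, 0.03], 255]]
```

View pics/z6.png

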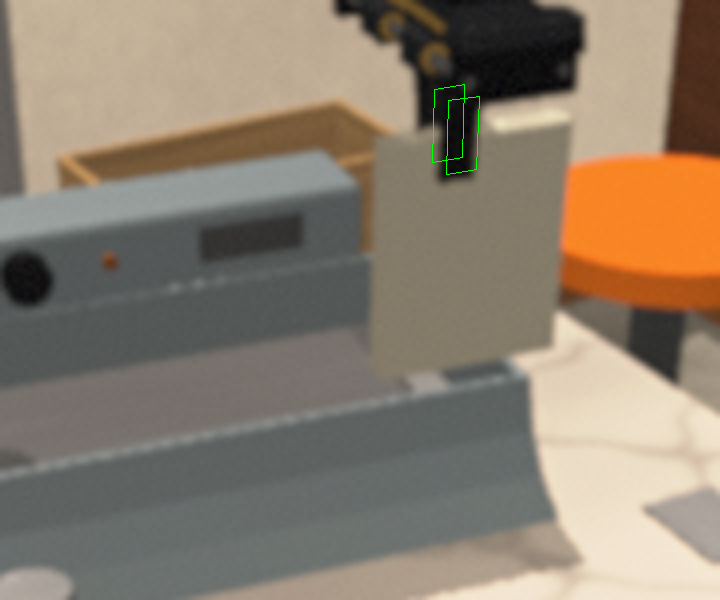

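Request:
step_arm:
  plan:
    - [[0, 0, 0.169], [-0.002, -0.023, 0.003], 255]
    - [[0, 0, 0.339], [-0.004, -0.046, 0.006], 255]
    - [[0, 0, 0.508], [-0.006, -0.069, 0.009], 255]
    - [[0, 0, 0.677], [-0.009, -0.092, 0.012], 255]
    - [[0, 0, 0.846], [-0.011, -0.115, 0.015], 255]
    - [[0, 0, 1.016], [-0.013, -0.138, 0.018], 255]
    - [[0, 0, 1.185], [-0.015, -0.161, 0.021], 255]
    - [[0, 0, 1.354], [-0.017, -0.184, 0.024], 255]
    - [[0, 0, 1.524], [-0.019, -0.207, 0.027], 255]
    - [[0, 0, 1.693], [-0.022, -0.229, 0.03], 255]

```text
time: 21.75
position: [0.5738, -0.0714, 0.2698]
tool_rot: [-2.498, -1.904, 0.002]
ft_force: [0.1, 0.1, -2.6]
grip_width: 0.225
```

Run:
```python
from mp import *
err()
p,R=getc()
r=lambda k:R*Ro.from_rotvec([0,0,np.radians(k)])
pv=np.array([.53,-.32,.27])
plan([(5,p+(pv-p)/2,r(48.5)),(5,pv,r(97))],255,3)
```

```text
t 21.75 p [ 0.5738 -0.0714  0.2698] dp [-0.0016 -0.0018 -0.0004] drot [ 0.001 -0.001  0.006] F [ 0.1  0.1 -2.6] w 0.22466375852456685 q [-0.55  0.16  0.71  1.55 -0.11  1.47 -0.1 ]
[[[0, 0, 0.169], [-0.025, 0.002, 0], 255], [[0, 0, 0.339], [-0.051, 0.004, 0], 255], [[0, 0, 0.508], [-0.076, 0.006, 0], 255], [[0, 0, 0.677], [-0.101, 0.008, 0], 255], [[0, 0, 0.846], [-0.127, 0.01, 0], 255], [[0, 0, 1.016], [-0.152, 0.013, 0], 255], [[0, 0, 1.185], [-0.178, 0.015, 0], 255], [[0, 0, 1.354], [-0.203, 0.017, 0], 255], [[0, 0, 1.524], [-0.228, 0.019, 0], 255], [[0, 0, 1.693], [-0.254, 0.021, 0], 255]]
```

Request:
step_arm:
  plan:
    - [[0, 0, 0.169], [-0.025, 0.002, 0], 255]
    - [[0, 0, 0.339], [-0.051, 0.004, 0], 255]
    - [[0, 0, 0.508], [-0.076, 0.006, 0], 255]
    - [[0, 0, 0.677], [-0.101, 0.008, 0], 255]
    - [[0, 0, 0.846], [-0.127, 0.01, 0], 255]
    - [[0, 0, 1.016], [-0.152, 0.013, 0], 255]
    - [[0, 0, 1.185], [-0.178, 0.015, 0], 255]
    - [[0, 0, 1.354], [-0.203, 0.017, 0], 255]
    - [[0, 0, 1.524], [-0.228, 0.019, 0], 255]
    - [[0, 0, 1.693], [-0.254, 0.021, 0], 255]

```text
time: 23.0
position: [0.5283, -0.3213, 0.2699]
tool_rot: [-3.082, 0.608, 0.002]
ft_force: [-0.3, -0.2, -2.1]
grip_width: 0.225
```

Run:
```python
from ik import *
err()
p,R=getc();print(R.as_matrix())
pm,Rm=place(248,50,.12);pa,Ra=place(248,34,.06)
print(pm,pa,(R.inv()*Rm).as_rotvec(),(Rm.inv()*Ra).as_rotvec())
plan([(6,pm,Rm),(4,pa,Ra)],255,3)
```

```text
t 23.0 p [ 0.5283 -0.3213  0.2699] dp [-0.0017 -0.001  -0.0003] drot [-0.    -0.001  0.006] F [-0.3 -0.2 -2.1] w 0.22495233494675484 q [-0.3   0.35  1.05  1.46 -0.3   1.51 -1.22]
[[ 0.92712347 -0.37475602  0.        ]
 [-0.37475602 -0.92712347 -0.        ]
 [ 0.          0.         -1.        ]]
[ 0.54772975 -0.27101826  0.23416068] [ 0.55603984 -0.25045007  0.15368321] [-6.98131699e-01  5.62570080e-05 -1.54564859e-04] [-2.79252680e-01 -4.17689491e-17  5.56919321e-17]
[[[-0.116, 0, 0], [0, -0.009, 0.006], 255], [[-0.233, 0, 0], [-0.001, -0.017, 0.012], 255], [[-0.349, 0, 0], [-0.001, -0.026, 0.018], 255], [[-0.465, 0, 0], [-0.001, -0.035, 0.024], 255], [[-0.582, 0, 0], [-0.002, -0.044, 0.03], 255], [[-0.698, 0, 0], [-0.002, -0.052, 0.036], 255], [[-0.768, 0, 0], [-0.002, -0.058, 0.056], 255], [[-0.838, 0, 0], [-0.002, -0.063, 0.076], 255], [[-0.908, 0, 0], [-0.002, -0.069, 0.096], 255], [[-0.977, 0, 0], [-0.002, -0.075, 0.117], 255]]
```

Request:
step_arm:
  plan:
    - [[-0.116, 0, 0], [0, -0.009, 0.006], 255]
    - [[-0.233, 0, 0], [-0.001, -0.017, 0.012], 255]
    - [[-0.349, 0, 0], [-0.001, -0.026, 0.018], 255]
    - [[-0.465, 0, 0], [-0.001, -0.035, 0.024], 255]
    - [[-0.582, 0, 0], [-0.002, -0.044, 0.03], 255]
    - [[-0.698, 0, 0], [-0.002, -0.052, 0.036], 255]
    - [[-0.768, 0, 0], [-0.002, -0.058, 0.056], 255]
    - [[-0.838, 0, 0], [-0.002, -0.063, 0.076], 255]
    - [[-0.908, 0, 0], [-0.002, -0.069, 0.096], 255]
    - [[-0.977, 0, 0], [-0.002, -0.075, 0.117], 255]

```text
time: 24.25
position: [0.5561, -0.2493, 0.152]
tool_rot: [2.133, -0.414, -0.22]
ft_force: [1.2, 0.6, -2.5]
grip_width: 0.229
```

```bash
cat >> mp.py <<'E'
def mouldpts(p,R,ins=.024,lat=.018):
    # mould corners predicted from tool pose while gripped
    zt,y,xx=R.apply([0,0,1.]),R.apply([0,1.,0]),R.apply([1.,0,0])
    e=p-(.018+ins)*zt  # edge point on grip line
    # tool x at grasp = tank y = mould y ; grip at mould y=+18
    c=e+.075*zt-lat*xx
    return {(a,b,d):c-a/1000*zt+b/1000*xx-d/1000*y for a in(75,-75) for b in(60,-60) for d in(10,-10)}
def ov3(fn,o,sz,k,n="side"):
    im=ctrl.get_image(n)[:,:,::-1];o=np.array(o)
    im=cv2.resize(im[o[1]:o[1]+sz[1],o[0]:o[0]+sz[0]],None,fx=k,fy=k,interpolation=2)
    s=ctrl.get_state();m=mouldpts(s['position'],Ro.from_rotvec(s['tool_rot']))
    for d,c in((10,(0,0,255)),(-10,(255,0,0))):
        q=((proj(n,[m[(75,60,d)],m[(75,-60,d)],m[(-75,-60,d)],m[(-75,60,d)]])-o)*k).astype(int);cv2.polylines(im,[q],True,c,1)
    P=PCc();q=((proj(n,P)-o)*k).astype(int);cv2.polylines(im,[q],True,(0,255,255),1)
    cv2.imwrite(fn,im)
    print({k_:np.round(v,3).tolist() for k_,v in m.items() if k_[0]==-75 and k_[2]==10})
def PCc(): return np.array([[.536+a*.115,-.252+b*.1,.025] for a,b in((1,1),(1,-1),(-1,-1),(-1,1))])
E
python3 - <<'E'
from mp import *
err();ov3("pics/p1.png",[310,150],(170,150),4);ov3("pics/p1t.png",[290,80],(140,140),4,"top")
E
```

```text
t 24.25 p [ 0.5561 -0.2493  0.152 ] dp [-0.0001  0.0008 -0.0012] drot [-0.     0.001 -0.   ] F [ 1.2  0.6 -2.5] w 0.22901918587682032 q [-0.84  0.84  1.07  1.62  0.23  1.33 -1.89]
{(-75, 60, 10): [0.563, -0.339, 0.077], (-75, -60, 10): [0.452, -0.295, 0.078]}
{(-75, 60, 10): [0.563, -0.34, 0.079], (-75, -60, 10): [0.452, -0.295, 0.08]}
```

View pics/p1.png

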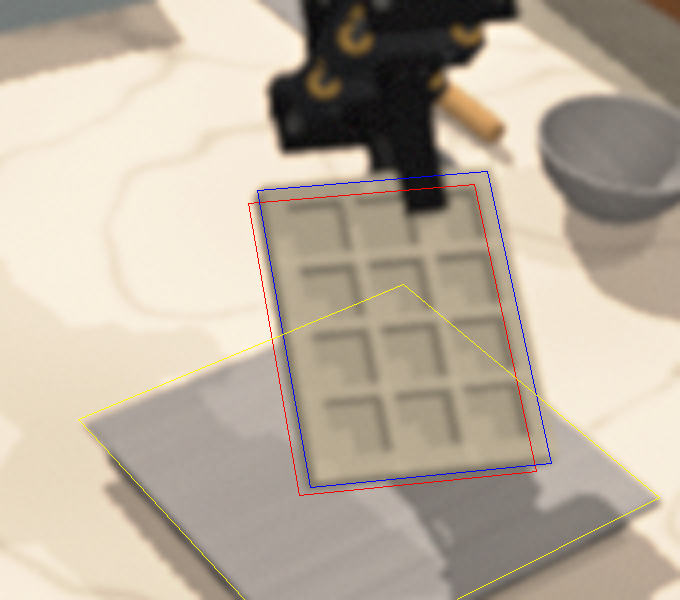

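View pics/p1t.png

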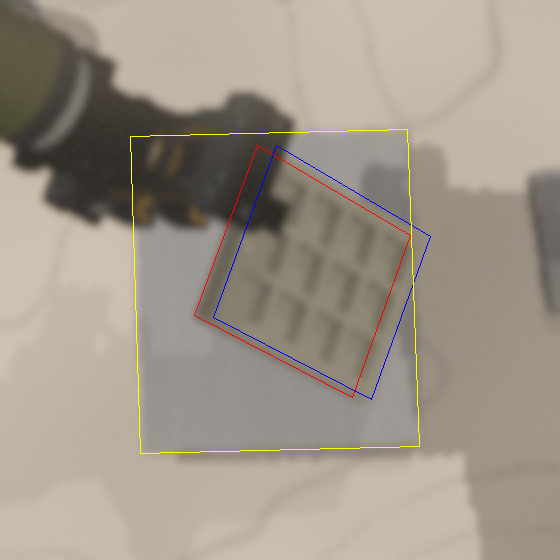

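Run:
```python
from sim import *
np.set_printoptions(precision=3,suppress=True)
q=np.array(ctrl.get_state()['joint_positions'])
pa,Ra=place(248,25,.03);pb,Rb=place(248,24,.004)
sim([(5,pa,Ra),(5,pb,Rb)],q)
plan([(5,pa,Ra),(5,pb,Rb)],255,3)
```

```text
5 [ 0.56  -0.241  0.11 ] q [-0.854  1.019  1.037  1.571  0.246  1.335 -1.988] margin 0.18 err 5.370829389866547e-15
5 [ 0.56  -0.241  0.082] q [-0.845  1.066  1.012  1.566  0.232  1.32  -2.018] margin 0.18 err 9.602787394150765e-16
[[[-0.031, 0, 0], [0, -0.008, 0.003], 255], [[-0.063, 0, 0], [0, -0.017, 0.007], 255], [[-0.094, 0, 0], [0, -0.025, 0.01], 255], [[-0.126, 0, 0], [0, -0.033, 0.013], 255], [[-0.157, 0, 0], [0, -0.041, 0.017], 255], [[-0.161, 0, 0], [0, -0.046, 0.02], 255], [[-0.164, 0, 0], [0, -0.051, 0.023], 255], [[-0.168, 0, 0], [0, -0.055, 0.025], 255], [[-0.171, 0, 0], [0, -0.06, 0.028], 255], [[-0.175, 0, 0], [0, -0.065, 0.031], 255]]
```

Request:
step_arm:
  plan:
    - [[-0.031, 0, 0], [0, -0.008, 0.003], 255]
    - [[-0.063, 0, 0], [0, -0.017, 0.007], 255]
    - [[-0.094, 0, 0], [0, -0.025, 0.01], 255]
    - [[-0.126, 0, 0], [0, -0.033, 0.013], 255]
    - [[-0.157, 0, 0], [0, -0.041, 0.017], 255]
    - [[-0.161, 0, 0], [0, -0.046, 0.02], 255]
    - [[-0.164, 0, 0], [0, -0.051, 0.023], 255]
    - [[-0.168, 0, 0], [0, -0.055, 0.025], 255]
    - [[-0.171, 0, 0], [0, -0.06, 0.028], 255]
    - [[-0.175, 0, 0], [0, -0.065, 0.031], 255]

```text
time: 25.6
position: [0.5598, -0.2405, 0.0816]
tool_rot: [1.962, -0.382, -0.247]
ft_force: [0.6, -0.0, -2.2]
grip_width: 0.227
```

Run:
```python
from mp import *
err();ov3("pics/p2.png",[310,150],(170,150),4)
```

```text
t 25.6 p [ 0.5598 -0.2405  0.0816] dp [-0.0004 -0.0003 -0.0004] drot [0. 0. 0.] F [ 0.6 -0.  -2.2] w 0.22672021333277498 q [-0.84  1.07  1.01  1.59  0.23  1.32 -2.01]
{(-75, 60, 10): [0.563, -0.344, 0.027], (-75, -60, 10): [0.452, -0.299, 0.027]}
```

View pics/p2.png

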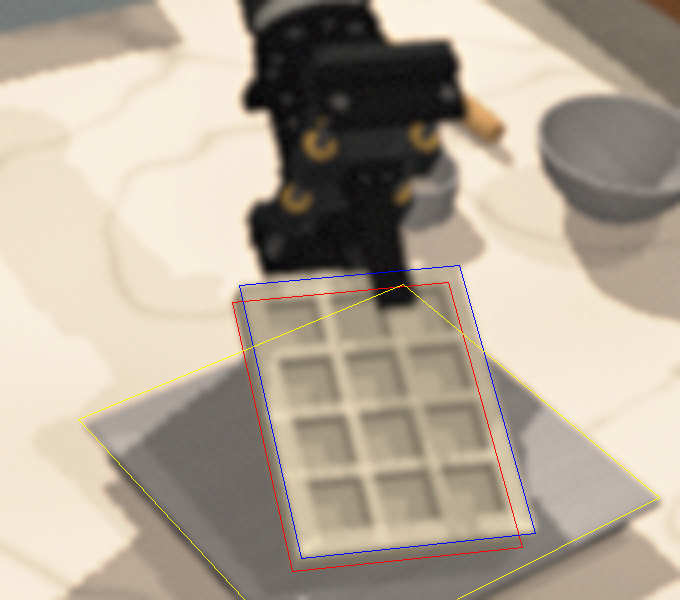

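Request:
step_arm:
  plan:
    - [[0, 0, 0], [0, -0.001, 0.0], 255]
    - [[0, 0, 0], [0, -0.002, 0.001], 255]
    - [[0, 0, 0], [0, -0.003, 0.001], 255]
    - [[0, 0, 0], [0, -0.004, 0.002], 255]
    - [[0, 0, 0], [0, -0.005, 0.002], 255]
    - [[0, 0, 0], [0, -0.005, 0.002], 255]
    - [[0, 0, 0], [0, -0.005, 0.002], 255]
    - [[0, 0, 0], [0, -0.005, 0.002], 255]
    - [[0, 0, 0], [0, -0.005, 0.002], 255]
    - [[0, 0, 0], [0, -0.005, 0.002], 255]
  squeeze: 40

```text
time: 26.9
position: [0.5597, -0.2404, 0.0766]
tool_rot: [1.961, -0.382, -0.248]
ft_force: [-0.1, -1.6, -0.7]
grip_width: 0.226
```

```bash
cat >> mp.py <<'E'
def adv(t,r=(0,0,0)):
    p,R=getc();p=p+R.apply(t);R=R*Ro.from_rotvec(r);json.dump(dict(p=list(p),q=list(R.as_quat())),open(CF,'w'))
E
python3 - <<'E'
from mp import *
adv([0,-.005,.002]);err();ov3("pics/p3.png",[350,190],(110,110),6)
E
```

```text
t 26.9 p [ 0.5597 -0.2404  0.0766] dp [-0.0005 -0.0004 -0.    ] drot [-0. -0.  0.] F [-0.1 -1.6 -0.7] w 0.22632636833018535 q [-0.84  1.07  1.    1.59  0.22  1.32 -2.01]
{(-75, 60, 10): [0.563, -0.344, 0.024], (-75, -60, 10): [0.452, -0.299, 0.024]}
```

View pics/p3.png

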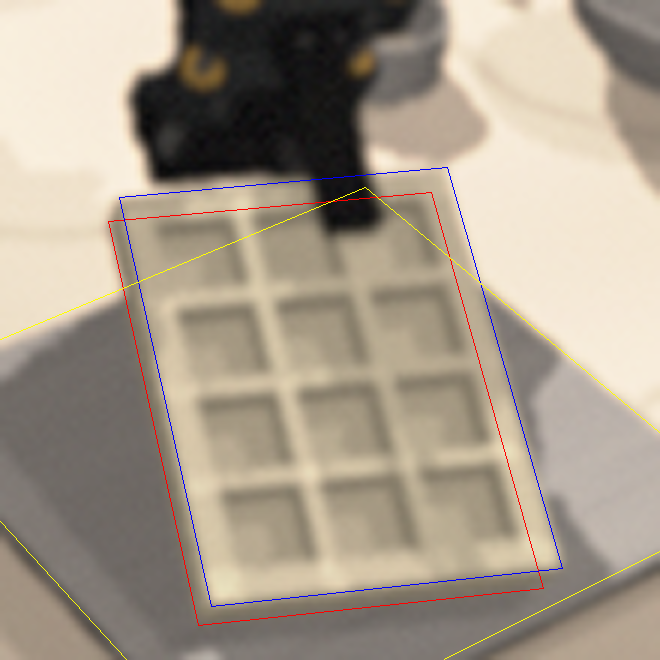

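Request:
step_arm:
  plan:
    - [[0, 0, 0], [0, -0.001, 0.001], 255]
    - [[0, 0, 0], [0, -0.001, 0.001], 195]
    - [[0, 0, 0], [0, -0.001, 0.001], 190]
    - [[0, 0, 0], [0, -0.001, 0.001], 180]
    - [[0, 0, 0], [0, -0.001, 0.001], 170]
    - [[0, 0, 0], [0, -0.001, 0.001], 160]
    - [[0, 0, 0], [0, -0.001, 0.001], 150]
    - [[0, 0, 0], [0, -0.001, 0.001], 140]
    - [[0, 0, 0], [0, -0.001, 0.001], 130]
    - [[0, 0, 0], [0, -0.001, 0.001], 120]
  squeeze: 20

```text
time: 28.2
position: [0.5594, -0.2408, 0.0751]
tool_rot: [1.961, -0.382, -0.248]
ft_force: [-0.5, -0.2, -1.6]
grip_width: 0.514
```

Run:
```python
from mp import *
adv([0,-.001,.001]);err();ov3("pics/p4.png",[330,170],(130,130),5);ov3("pics/p4t.png",[290,80],(140,140),4,"top")
```

```text
t 28.2 p [ 0.5594 -0.2408  0.0751] dp [-0.0007 -0.0004 -0.0002] drot [-0. -0.  0.] F [-0.5 -0.2 -1.6] w 0.5141009933024965 q [-0.83  1.07  1.    1.59  0.22  1.31 -2.01]
{(-75, 60, 10): [0.563, -0.344, 0.022], (-75, -60, 10): [0.452, -0.299, 0.022]}
{(-75, 60, 10): [0.563, -0.344, 0.022], (-75, -60, 10): [0.452, -0.299, 0.022]}
```

View pics/p4.png

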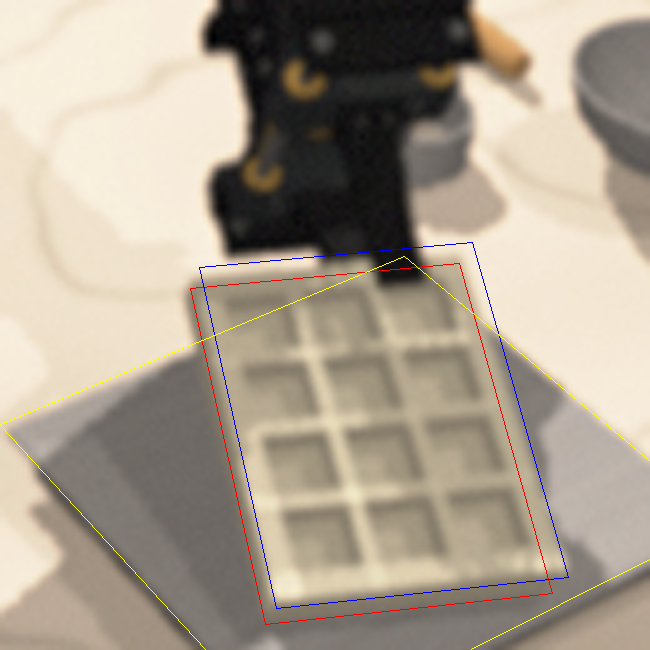

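View pics/p4t.png

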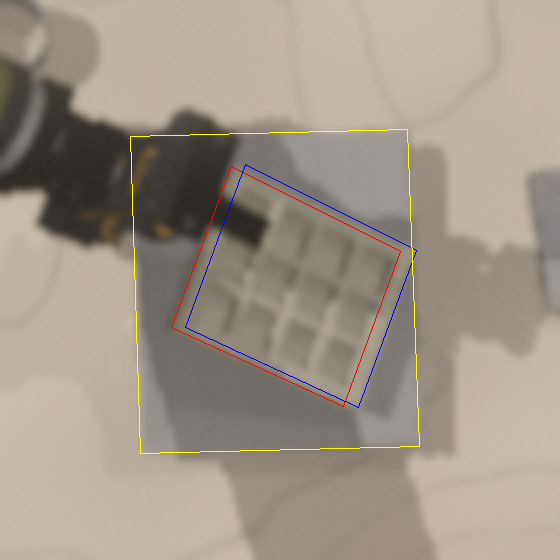

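Request:
step_arm:
  plan:
    - [[0, 0, 0], [0, 0, 0], 110]
    - [[0, 0, 0], [0, 0, 0], 100]
    - [[0, 0, 0], [0, 0, 0], 90]
    - [[0, 0, 0], [0, 0, 0], 80]
    - [[0, 0, 0], [0, 0, 0], 70]
    - [[0, 0, 0], [0, 0, 0], 60]
    - [[0, 0, 0], [0, 0, 0], 50]
    - [[0, 0, 0], [0, 0, 0], 40]
    - [[0, 0, 0], [0, 0, 0], 30]
    - [[0, 0, 0], [0, 0, 0], 20]

```text
time: 29.55
position: [0.5596, -0.2407, 0.0751]
tool_rot: [1.961, -0.381, -0.248]
ft_force: [0.2, -0.5, -1.5]
grip_width: 0.902
```

Run:
```python
from mp import *
err();ov3("pics/p5.png",[330,170],(130,130),5);ov3("pics/p5t.png",[290,80],(140,140),4,"top")
```

```text
t 29.55 p [ 0.5596 -0.2407  0.0751] dp [-0.0005 -0.0003 -0.0003] drot [ 0. -0.  0.] F [ 0.2 -0.5 -1.5] w 0.9017791039833973 q [-0.83  1.07  1.    1.59  0.22  1.31 -2.01]
{(-75, 60, 10): [0.563, -0.344, 0.022], (-75, -60, 10): [0.452, -0.299, 0.022]}
{(-75, 60, 10): [0.563, -0.344, 0.022], (-75, -60, 10): [0.452, -0.299, 0.022]}
```

View pics/p5.png

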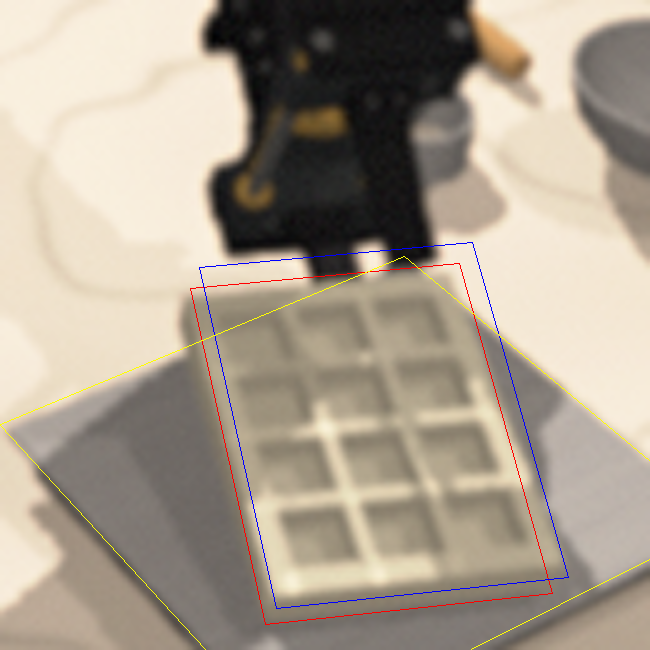

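View pics/p5t.png

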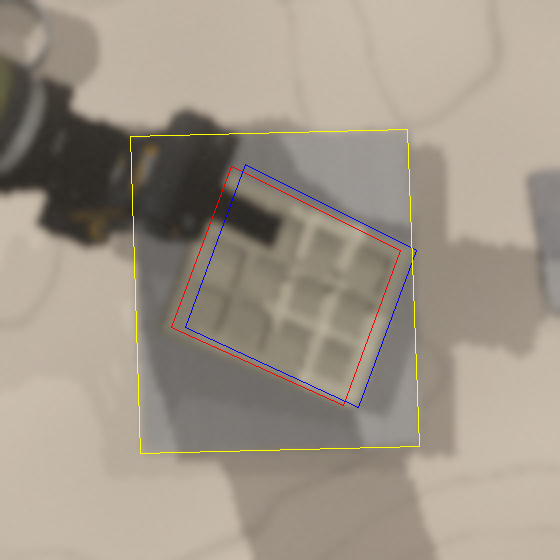

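Request:
step_arm:
  plan:
    - [[0, 0, 0], [0, -0.002, 0.001], 20]
    - [[0, 0, 0], [0, -0.004, 0.002], 20]
    - [[0, 0, 0], [0, -0.005, 0.002], 20]
    - [[0, 0, 0], [0, -0.005, 0.002], 20]
    - [[0, 0, 0], [0, -0.029, -0.053], 20]
    - [[0, 0, 0], [0, -0.046, -0.089], 20]
    - [[0, 0, 0], [0, -0.046, -0.089], 20]
    - [[0, 0, 0], [0, -0.046, -0.089], 20]
    - [[0, 0, 0], [0, -0.046, -0.089], 20]
    - [[0, 0, 0], [0, -0.046, -0.089], 20]

```text
time: 30.9
position: [0.5962, -0.1493, 0.0696]
tool_rot: [1.96, -0.384, -0.249]
ft_force: [-0.2, -0.3, -0.3]
grip_width: 0.92
```

Run:
```python
from mp import *
adv([0,-.046,-.089]);err();ov3("pics/p6.png",[320,130],(150,150),4);ov3("pics/p6t.png",[290,80],(140,140),4,"top")
for n in("top","side"):
  for d in ctrl.cut_out(n,"mould"):
    c=max(cv2.findContours(d['pixels'].astype(np.uint8),0,1)[0],key=cv2.contourArea).reshape(-1,2)
    W=back(n,c,.045 if n=='top' else .04)[:,:2].astype(np.float32); print(n,d['score'],cv2.minAreaRect(W))
```

```text
t 30.9 p [ 0.5962 -0.1493  0.0696] dp [-0.0013 -0.0015  0.0001] drot [-0.001 -0.002  0.001] F [-0.2 -0.3 -0.3] w 0.9196031574557935 q [-0.86  1.13  0.96  1.42  0.17  1.48 -2.04]
{(-75, 60, 10): [0.6, -0.252, 0.016], (-75, -60, 10): [0.489, -0.207, 0.016]}
{(-75, 60, 10): [0.6, -0.252, 0.016], (-75, -60, 10): [0.489, -0.207, 0.016]}
top 0.78 ((0.5312541723251343, -0.25028228759765625), (0.15315869450569153, 0.1255701631307602), 68.76268005371094)
top 0.74 ((0.11012114584445953, 0.3505153954029083), (0.061741579324007034, 0.03343212977051735), 56.73066329956055)
top 0.57 ((0.21720829606056213, -0.3775293827056885), (0.12193197757005692, 0.1486431360244751), 20.145418167114258)
side 0.92 ((0.1696561574935913, 0.28929832577705383), (0.15535828471183777, 0.14383122324943542), 16.370296478271484)
side 0.91 ((0.2091256082057953, -0.3998135030269623), (0.12678281962871552, 0.15356481075286865), 19.830921173095703)
side 0.79 ((0.5315355658531189, -0.25337159633636475), (0.16913360357284546, 0.12906748056411743), 68.8182601928711)
```

View pics/p6.png

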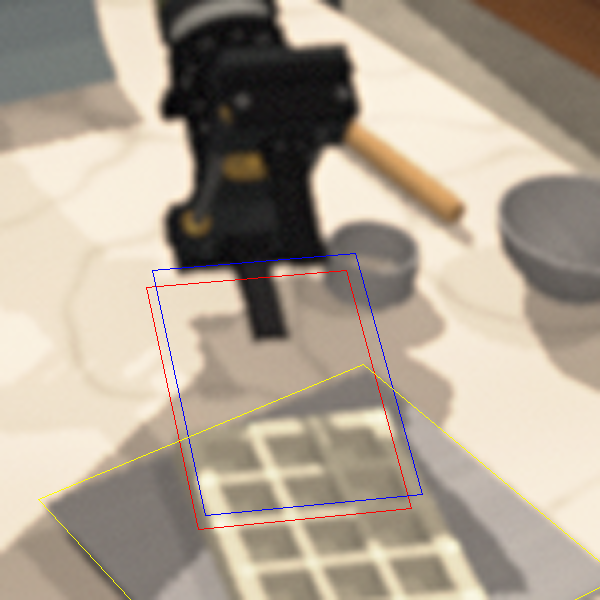

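View pics/p6t.png

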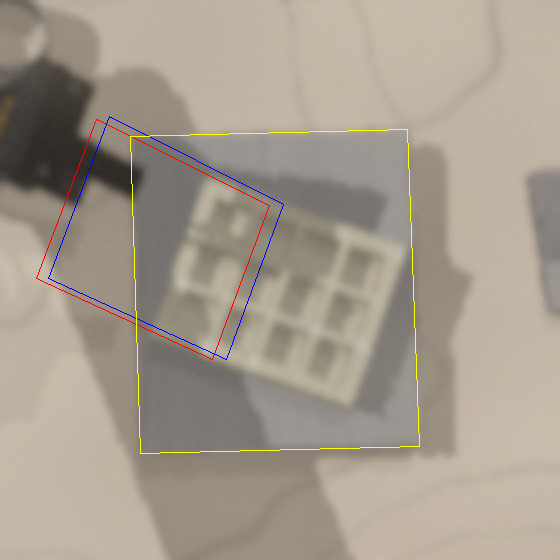

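The mould lies flat at (0.531, −0.250), about 5 mm from the plate's centre. I'll raise the hand clear, then check once more.

Request:
step_arm:
  plan:
    - [[0, 0, 0], [0, 0.01, -0.015], 20]
    - [[0, 0, 0], [0, 0.03, -0.03], 20]
    - [[0, 0, 0], [0, 0.05, -0.04], 20]
    - [[0, 0, 0], [0, 0.07, -0.05], 20]
    - [[0, 0, 0], [0, 0.09, -0.06], 20]
    - [[0, 0, 0], [0, 0.09, -0.06], 20]
    - [[0, 0, 0], [0, 0.09, -0.06], 20]
    - [[0, 0, 0], [0, 0.09, -0.06], 20]
    - [[0, 0, 0], [0, 0.09, -0.06], 20]
    - [[0, 0, 0], [0, 0.09, -0.06], 20]

```text
time: 32.35
position: [0.6038, -0.1312, 0.1755]
tool_rot: [1.961, -0.381, -0.248]
ft_force: [0.9, 0.8, 0.0]
grip_width: 0.922
```

Run:
```python
from mp import *
adv([0,.09,-.06]);err()
for n in("top","side"):
  im=ctrl.get_image(n);cv2.imwrite(f"pics/{n}_f.png",im[:,:,::-1])
  for d in ctrl.cut_out(n,"mould"):
    c=max(cv2.findContours(d['pixels'].astype(np.uint8),0,1)[0],key=cv2.contourArea).reshape(-1,2)
    W=back(n,c,.045 if n=='top' else .035)[:,:2].astype(np.float32); r=cv2.minAreaRect(W)
    if abs(r[0][0]-.536)<.1 and d['score']>.4: print(n,d['score'],r)
```

```text
t 32.35 p [ 0.6038 -0.1312  0.1755] dp [-0.0006 -0.0003 -0.0006] drot [-0. -0. -0.] F [0.9 0.8 0. ] w 0.9216060950527943 q [-0.9   1.02  1.02  1.37  0.24  1.6  -1.95]
top 0.96 ((0.5310857892036438, -0.25107279419898987), (0.15250533819198608, 0.12361433357000351), 68.94395446777344)
side 0.86 ((0.5370287895202637, -0.24913838505744934), (0.1710851937532425, 0.13044151663780212), 68.12403869628906)
```

View pics/side_f.png

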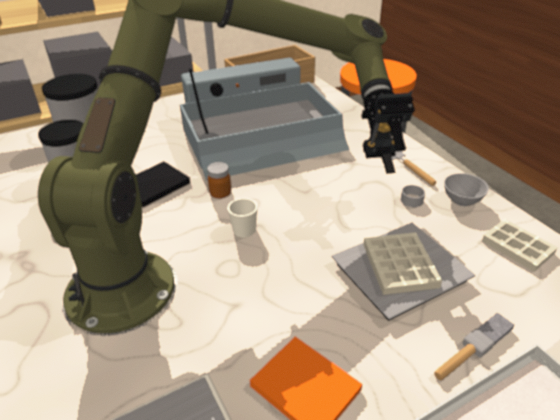

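View pics/top_f.png

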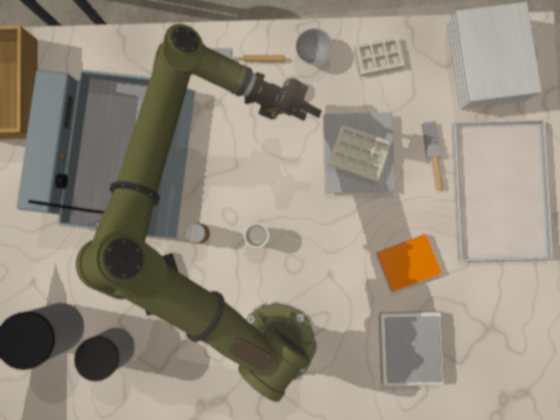

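The final pictures show the mould flat and cavities up near the plate's middle: side (402,263), top (360,152). The bystanders are where they were, and the hand is clear. I'm handing the job in.

Run:
```python
from bench import ctrl
print(ctrl.close_job())
```

```text
the job is handed in; nothing more can be done
None
```

The mould is lying flat and cavities up near the middle of the vibrating plate, released, and the job is handed in; it reported no verdict.

**What I did:**
- I pushed the mould square up the tank's foot with both open fingertips. It leaned on the rim at about 55° and stayed there when I backed off.
- I gripped its raised edge, lifted it clear, and turned it over in the air.
- I set its far edge on the plate at 24° and lowered the other edge on the opening lower finger to an estimated 8–10°. Then I pulled the finger out quickly, so the last few degrees were a short drop.

**Last checks:**
- **Position:** the top camera puts the mould's centre at (0.531, −0.251) and the side camera at (0.537, −0.249). The plate's centre measured (0.536, −0.252), so it is within about 6 mm.
- **Flat:** I judged this from the pictures; neither camera gives the tilt directly.
- **Bystanders and hand:** the things around look unmoved in both pictures. The hand was clear, with only noise on the force sensor (about 1 N).
- **Time:** the last move ended at 32.35 s of the 64 s allowed.

**What disagreed:** the real fingertips sat about 32 mm further back along the tool than the reported TCP and the interface text implied. My first push therefore passed over the mould without moving it. I measured the offset in the pictures, both upright and tilted, and corrected for it from then on.

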